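# Load the cutter arbor and cap it

### The arm

A 7-joint arm with a two-finger parallel gripper is mounted at the origin on a cart in front of the work surface, level with it; the furniture and walls round the work are solid. World frame = base frame: x ahead of the robot, y to its left, z up, the work surface at z = 0. Lengths are in mm, angles in degrees, forces in N, time in s.
With the tool pointing down it reaches from about 400 to 750 mm from the base axis. Payload 19.5 kg.
Tool frame: the origin (TCP) lies between the finger pads; the fingertips stand 8 mm ahead of it and the grasp point (between the pads) lies 11 mm behind it (bot.tips_ahead is the distance from the TCP to the fingertips, in mm); y points along the fingers, x is the direction in which the jaws open and shut, and the axes are right-handed (so a half turn about y gives the same grasp; the last joint's range is limited). The gripper opens to 85 mm and grips with 20 to 120 N. Pads are 22 mm wide; open, the fingers measure 114 mm over their backs; the gripper's body (76 mm by 85 mm) begins 54 mm behind the grasp point. The pads swing forward as they close: fully open they stand 13 mm farther back than shut.
Start: joints at [-76.874, 40.479, -1.581, 85.061, 1.261, 54.483, -4.326], TCP at [153.802, 554.022, 239.268] pointing down, gripper open.
Joint ranges: [-155.06, 155.06], [-18.47, 123.98], [-90, 86.84], [0, 140.48], [-83.41, 263.41], [0, 116], [-161.91, 161.91]. Speed limits (degrees/s): [108.29, 108.29, 147.25, 147.25, 172.46, 172.46, 172.46].

### API

Orientations are given as [roll, pitch, yaw] about the fixed x, y, z axes, in that order (R = Rz(yaw) Ry(pitch) Rx(roll)).
In Python, from plant import bot, grab_frame, calibration, models gives the robot as it stands. The module is installed in compiled form; this text tells all that it offers.
- The arm moves only by the tool step_arm, never from a script. Its argument "series" is a list that holds one entry, the list of rows, each a list of 5 numbers: the shift along the tool's x, y, z in cm, then the turn about the tool's y in degrees, then the gripper command: -1 is fully open, 1 is shut, values between are in proportion. A call has 1 to 5 rows; each row shifts and turns the pose as measured when the row begins, along the tool's axes as they then stand; what a row does not reach is not made up. A row lasts 1/8 s, in which the tool goes at most 62.5 mm and 10.7 degrees, less where a joint would pass 70% of its speed; a pose out of reach is approached as far as the arm can. A call is refused whole if a number of a shift passes 6.25 or a number of a turn 10.7, either way. A call with a gripper value outside its range is refused whole. The fingers move at their own pace and stop on an object; the grip force is fixed at half the most. Time passes only in rows, so rows that do not move let the fingers close. It gives the time, the measured TCP pose, the force and the opening at its end, in the units of the state.
- bot.get_obs(): the state, without advancing time (a new reading comes with each control period).
- grab_frame(name): name is "scene" or "top" or "wrist"; returns the picture (420x560x3 uint8, red, green, blue); there is no depth.
- calibration(name): a dict with "camera_matrix" (3x3 intrinsics, pixels), "world_to_cam" (4x4, takes a point from world to camera coordinates). Camera axes: x right, y up, looking along -z (the intrinsics and any distortion apply to the point x, -y, -z); pixel columns grow to the right and rows downward; lengths in mm; the calibration is good to about 2 mm. A picture is of the moment at which its call begins: read the wrist's pose just before it. calibration takes no time and is no camera call; for the wrist camera it gives the pose at the moment of the call.
- bot.sign_off(): hands the job in, once; it reports no verdict.
Trained networks look in the newest picture that a camera, given by its name, has taken for a name from the list of things; names that differ only in an ending like _2 or _b are one class to them, and where a whole thing is asked for, a point or a joint stands for the part that bears it (a point fixed in the world has none). Each returns a list of dicts, best first, with "conf" (0 to 1); they miss things now and then, are a little off and sometimes report something else, mostly with a low value. They report only what shows in the picture. A call takes as long as a camera call. They do not tell look-alikes from the thing itself.
- models.trace(camera, target): "region" (420x560 bool, what is visible of it) and "extent" ([centre column, centre row, width, height] in pixels, round what is visible of it).
- models.tip_of(camera, target): "location" ([column, row] in pixels: a listed point, or the origin of a listed thing).
The state is a dict: "clock": time; "joints": joint angles; "joint_velocities": joint speeds; "effort": joint torques, N m; "eef_pos": TCP position; "tcp_rot": TCP orientation; "contact_force": force on the tool from outside, world axes, zero at the start; "moment": the same for the moment, N m; "grip_width": opening from 0.0 (shut) to 1.0 (fully open).
Only numpy, scipy, OpenCV 4.12 (cv2) and the standard library are available. Lean on these libraries where they do the work, as an engineer would, in place of code of your own. Each camera call takes 0.05 s, during which the arm holds its last target.

### The job

Load the upright arbor post: lower the blue spacer flange over it first, then the brass-coloured toothed cutter, each with its hub up and flat on what is below, and finally seat the clamp cap fully down over the tip of the post on top of the cutter. Draw the cap straight out along the slope of its light grey holder, so that the holder is neither tipped nor dragged. Lower each piece instead of letting it drop, and leave the oil bottle, brush and padlock alone.

Things in the scene. Friction and masses are not known exactly. Their poses are not given: they have to be found in the camera images.
- arbor: fixed arbor stand: round grey foot (100 mm diameter and 8 mm high, stepped to 80 mm diameter and 12 mm high) with an upright steel post of 30 mm diameter in its middle; the post's top is 87 mm above the desk, its last 8 mm taper to 18 mm diameter. Origin: centre of the foot's underside, z up along the post
- arbor_seat (a point): point on the post's axis at the height of the foot's top face, 12 mm above the desk, where the first layer rests; z up. The post's tip is 75 mm above it, so it comes up through the bore and between the fingers that hold a seated layer
- spacer_flange: loose blue ring, first layer: flange 76 mm diameter, 8 mm thick, with a round hub of 46 mm diameter up to 30 mm total height; through bore 36 mm; 200 g. Lies on the desk, hub up; take it by the hub from above. Origin: centre of the underside, z up along the bore
- cutter: loose cutter, second layer: brass-coloured toothed disc, 80 mm diameter, 8 mm thick, with a round bright steel hub of 46 mm diameter up to 26 mm total height; through bore 36 mm; 200 g. Lies on the desk, hub up; take it by the hub from above. Origin: centre of the underside, z up along the bore. Seated on the spacer flange its underside is 30 mm above the seat
- clamp_cap: loose clamp cap, 102 mm long, 180 g: metal bell, 44 mm diameter, 42 mm high, open below (socket 36 mm diameter, 36 mm deep); above it a black round handle, 26 mm diameter, from 42 to 102 mm (flared to 32 mm at the bell). Starts bell down in the holder, leaning 30 degrees. Origin: centre of the open rim, z toward the handle's end. Seated on the cutter, its rim is 56 mm above the seat
- holder: loose light grey holder, 140 g: foot plate 120 x 90 x 6 mm with a round cup leaning 30 degrees to the holder's -x side; cup 48 mm inside diameter, 34 mm deep, the cap's bell stands in it with 2 mm play; 8 mm of bell and all the handle stand out. Cup axis (up and out) in its frame: (-0.5, 0, 0.866). Origin: centre of the plate's underside, z up
- oil_bottle: bystander: white and yellow oil bottle with red nozzle, 43 mm diameter, 130 mm high, standing; origin at the centre of its underside
- brush: bystander: brush with blue handle, 221 mm long, lying; origin at the centre of its underside
- padlock: bystander: brass-coloured padlock 60 x 40 x 14 mm, lying; origin at the centre of its underside
There are look-alikes about, which are no part of the job. Leave any purple look-alike of the clamp_cap alone.

How it is judged (in metres and radians):
On the way, in this order (a step that is already met when the one before it is completed fails the run):
1. the blue spacer flange sits flat on the arbor's foot, round the post, while the cutter is not on the post (horizontal distance between spacer_flange and arbor_seat below 0.006 m and z of spacer_flange in the frame of arbor_seat below 0.003 m and angle between spacer_flange's own z axis and vertical below 0.06 rad and horizontal distance between cutter and arbor_seat above 0.03 m), for 0.2 s.
2. the cutter sits flat on the spacer flange, round the post, while the cap is not yet on (horizontal distance between cutter and arbor_seat below 0.006 m and z of cutter in the frame of arbor_seat between 0.027 and 0.033 m and angle between cutter's own z axis and vertical below 0.06 rad and horizontal distance between clamp_cap and arbor_seat above 0.03 m), for 0.2 s.
3. the cap is fully down over the post's tip, on the cutter (horizontal distance between clamp_cap and arbor_seat below 0.006 m and z of clamp_cap in the frame of arbor_seat between 0.053 and 0.059 m and angle between clamp_cap's own z axis and vertical below 0.06 rad), for 0.2 s.
At the end, for the whole second after the job is handed in: On the post from below: spacer flange (within 3 mm of the seat), cutter (underside 30 mm above the seat, +-3), cap (rim 56 mm above it, +-3), each within 6 mm of the axis, upright within 0.06 rad, at rest; holder upright, within 30 mm of its start (all of step 3 and horizontal distance between each of spacer_flange, cutter and arbor_seat below 0.006 m and z of spacer_flange in the frame of arbor_seat below 0.003 m and angle between each of spacer_flange, cutter's own z axis and vertical below 0.06 rad and z of cutter in the frame of arbor_seat between 0.027 and 0.033 m and linear speed of clamp_cap below 0.02 m/s and angle between holder's own z axis and vertical below 0.1 rad and distance of holder from where it was at the start of the episode below 0.03 m); the robot touches nothing.
It fails at once if the holder is tipped by more than 0.17 rad (10 degrees) (angle between holder's own z axis and vertical above 0.17 rad).
It fails at once if the holder is dragged by more than 30 mm (distance of holder from where it was at the start of the episode above 0.03 m).
It fails at once if the spacer flange, cutter or cap is let fall (faster than 0.8 m/s out of the fingers) ((linear speed of spacer_flange above 0.8 m/s and contact force between the fingers and spacer_flange below 0.05 N) or (linear speed of cutter above 0.8 m/s and contact force between the fingers and cutter below 0.05 N) or (linear speed of clamp_cap above 0.8 m/s and contact force between the fingers and clamp_cap below 0.05 N)).
It fails at once if the oil bottle, brush or padlock is moved by more than 30 mm (distance of any of oil_bottle, brush, padlock from where it was at the start of the episode above 0.03 m).
It also fails if it takes over 72 s, if anything falls off the work surface, if the arm or the gripper's body presses on something with over 40 N, if the wrist force passes 120 N, or if a joint passes its speed limit or range.

## Working session

There is one attempt and no reset: what is moved stays moved. The work goes in short steps, Python scripts to look and compute and a tool call to move; the robot and the scene stay as the last step left them, time stands still between calls to the robot, and variables do not carry over. Pictures are saved under pics/ and viewed, and the job is handed in when it is done.

Besides the shell and the picture viewer there is one more tool, called after "Request:" as a command line: name --argument value ..., lists and objects as JSON in quotes. step_arm: Moves the arm, as the interface text tells. Its arguments: {"type":"object","properties":{"series":{"type":"array"}},"required":["series"]}

```bash
mkdir -p pics; ls; python3 - <<'E'
from plant import bot, grab_frame, calibration, models
import cv2
print(bot.get_obs())
for n in ["scene","top","wrist"]:
    f=grab_frame(n); cv2.imwrite(f"pics/{n}0.png",f[:,:,::-1]); c=calibration(n); print(n,c)
print(bot.get_obs()['clock'])
E
```

```text
pics
{'clock': 0.0, 'joints': array([-76.87308633,  40.51435298,  -1.58122421,  85.08267702,
         1.26097277,  54.48250759,  -4.32548162]), 'joint_velocities': array([ 0.05895831, -0.04490327,  0.07927468, -0.0784142 ,  0.0764691 ,
        0.02448231,  0.00815543]), 'effort': array([-1.74673733e-04, -8.83220458e+01,  1.23450324e+00, -2.36165679e+01,
        1.69138040e-02,  6.69395988e-03,  8.02565182e-05]), 'eef_pos': array([153.7639787 , 553.80524906, 238.83043108]), 'tcp_rot': array([-9.00030753e+01,  6.21178091e-02,  7.44836038e+01]), 'contact_force': array([ 0.19399845,  0.32596027, -0.04472668]), 'moment': array([ 0.00566822, -0.02135773, -0.00416171]), 'grip_width': 0.9984891057616073}
scene {'camera_matrix': array([[496.64583237,   0.        , 280.39865934],
       [  0.        , 496.64583237, 216.57196832],
       [  0.        ,   0.        ,   1.        ]]), 'world_to_cam': array([[ 8.69694585e-01, -4.93269163e-01,  1.78005927e-02,
        -5.11264109e+02],
       [ 3.63668748e-01,  6.64742694e-01,  6.52581177e-01,
        -1.29867903e+02],
       [-3.33730985e-01, -5.6
[... 519 characters left out ...]
952650e-01,  2.27047041e-02,  9.77232560e-01,
        -7.79674552e+02],
       [ 0.00000000e+00,  0.00000000e+00,  0.00000000e+00,
         1.00000000e+00]])}
wrist {'camera_matrix': array([[364.63804233,   0.        , 277.25707547],
       [  0.        , 364.63804233, 216.07994894],
       [  0.        ,   0.        ,   1.        ]]), 'world_to_cam': array([[ 2.67043541e-01,  9.63684381e-01, -4.00584932e-04,
        -5.75440927e+02],
       [-9.26067786e-01,  2.56504676e-01, -2.76773929e-01,
         3.58590652e+01],
       [-2.66619960e-01,  7.42816589e-02,  9.60934978e-01,
        -3.78934725e+02],
       [ 0.00000000e+00,  0.00000000e+00,  0.00000000e+00,
         1.00000000e+00]])}
0.15
```

View pics/scene0.png

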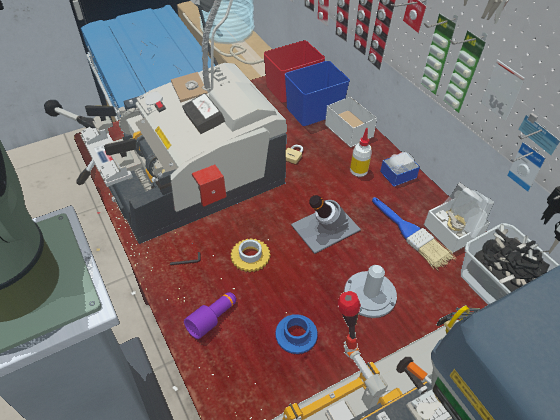

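View pics/top0.png

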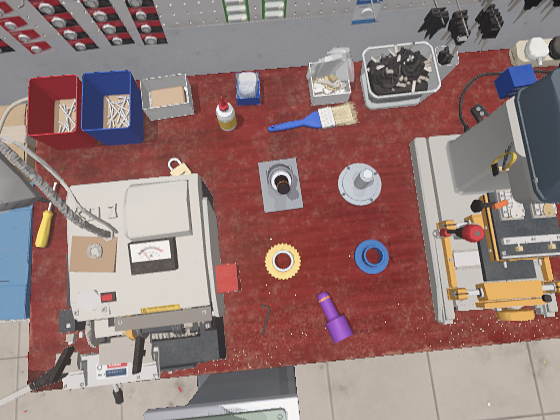

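View pics/wrist0.png

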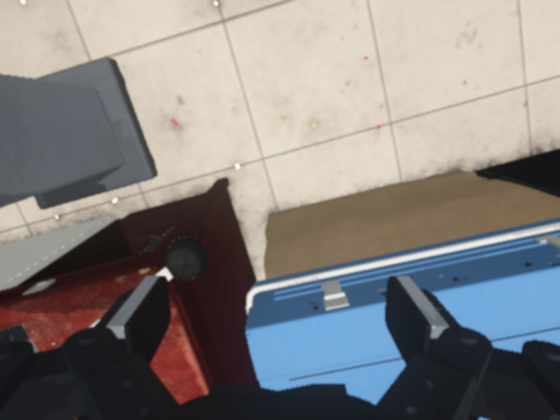

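```bash
cat > h.py <<'E'
import numpy as np, cv2
from plant import bot, grab_frame, calibration, models
def proj(n,P):
    c=calibration(n); P=np.atleast_2d(P).astype(float)
    q=P@c['world_to_cam'][:3,:3].T+c['world_to_cam'][:3,3]
    q=q*[1,-1,-1]; u=q@c['camera_matrix'].T
    return u[:,:2]/u[:,2:]
def ray(n,px,c=None):
    c=c or calibration(n); R=c['world_to_cam'][:3,:3]; t=c['world_to_cam'][:3,3]
    d=np.linalg.inv(c['camera_matrix'])@[px[0],px[1],1]; d=d*[1,-1,-1]
    o=-R.T@t; d=R.T@d; return o,d/np.linalg.norm(d)
def onz(n,px,z,c=None):
    o,d=ray(n,px,c); return o+d*(z-o[2])/d[2]
def tri(rs):
    A=0;b=0
    for o,d in rs:
        M=np.eye(3)-np.outer(d,d); A=A+M; b=b+M@o
    p=np.linalg.solve(A,b); return p,[np.linalg.norm((np.eye(3)-np.outer(d,d))@(p-o)) for o,d in rs]
E
python3 - <<'E'
from h import *
np.set_printoptions(precision=1,suppress=True)
cal={n:calibration(n) for n in("scene","top")}
for n in("scene","top"):grab_frame(n)
for t in["arbor","arbor_seat","spacer_flange","cutter","clamp_cap","holder","oil_bottle","brush","padlock"]:
    r={}
    for n in("scene","top"):
        L=models.tip_of(n,t)
        r[n]=L; print(t,n,[(np.round(l['location'],1),round(l['conf'],2),onz(n,l['location'],12 if t=='arbor_seat' else 0,cal[n])) for l in L])
    if r['scene'] and r['top']:
        print('   tri',tri([ray(n,r[n][0]['location'],cal[n]) for n in r]))
print(bot.get_obs()['clock'])
E
```

```text
arbor scene [(array([371.1, 293. ]), 0.6, array([ 590.6, -349. ,    0. ]))]
arbor top [(array([359.6, 185.3]), 0.86, array([ 585.6, -350.6,    0. ])), (array([179.7, 171.1]), 0.73, array([659. ,  61.1,   0. ])), (array([282.8, 184.3]), 0.26, array([ 604.7, -174.3,    0. ]))]
   tri (array([ 586.5, -350.4,    4.1]), [np.float64(1.9561787816319665), np.float64(1.9561787816319367)])
arbor_seat scene [(array([370.2, 292.7]), 0.66, array([ 583.4, -352.8,   12. ]))]
arbor_seat top [(array([361.2, 181.4]), 0.85, array([ 591.4, -352.5,   12. ]))]
   tri (array([ 588.9, -352. ,    8.5]), [np.float64(3.53131869470789), np.float64(3.531318694708011)])
spacer_flange scene [(array([291.9, 334.9]), 0.92, array([ 412.5, -351.2,    0. ]))]
spacer_flange top [(array([373.4, 259.7]), 0.95, array([ 413.6, -357.1,    0. ]))]
   tri (array([ 411.8, -354.7,    7.2]), [np.float64(1.4500628507869082), np.float64(1.4500628507870348)])
cutter scene [(array([252.3, 255.2]), 0.79, array([ 432. , -159.1,    0. ]))]
cutter top [(array([284.5, 263.5]), 0.95, array([ 424., -160.,    0.]))]
   tri (array([ 427.1, -1
[... 1066 characters left out ...]
64(5.3632837779605715), np.float64(5.363283777960511)])
brush scene [(array([406.7, 232.4]), 0.81, array([ 746.9, -263.9,    0. ])), (array([331.8, 218.1]), 0.61, array([ 629. , -153.7,    0. ]))]
brush top [(array([312. , 122.5]), 0.76, array([ 750.4, -259.1,    0. ])), (array([283.5, 260.2]), 0.16, array([ 431.4, -158.5,    0. ]))]
   tri (array([ 752.9, -259.9,   -7.5]), [np.float64(0.6681838862235842), np.float64(0.6681838862236718)])
padlock scene [(array([292.8, 153.9]), 0.54, array([659.2,  64.5,  -0. ]))]
padlock top [(array([179.7, 172.1]), 0.51, array([656.5,  61.2,   0. ]))]
   tri (array([655.6,  59.9,   5. ]), [np.float64(0.660961059186448), np.float64(0.6609610591867252)])
1.15
```

```bash
python3 - <<'E'
import cv2
a=cv2.imread('pics/scene0.png')[180:260,270:390]; b=cv2.imread('pics/top0.png')[150:220,240:400]
a=cv2.resize(a,(600,400),interpolation=cv2.INTER_CUBIC); b=cv2.resize(b,(800,350),interpolation=cv2.INTER_CUBIC)
cv2.imwrite('pics/ca.png',a);cv2.imwrite('pics/cb.png',b)
E
```

```text
(no output)
```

View pics/ca.png

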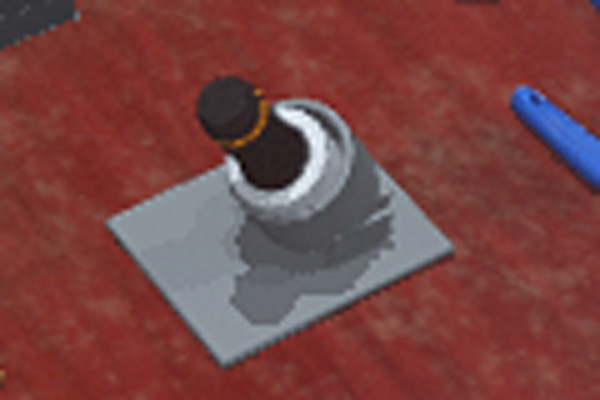

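View pics/cb.png

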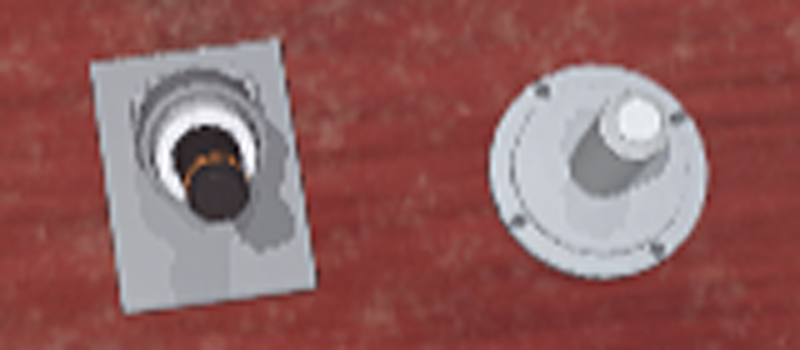

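```bash
python3 - <<'E'
from h import *
np.set_printoptions(precision=1,suppress=True)
c=[onz('top',p,6) for p in[(258,162.4),(296,157.6),(303.2,207.6),(265,212.6)]]
print(np.array(c), np.mean(c,0)); 
cs=[onz('scene',(270+x/5,180+y/5),6) for x,y in[(108,222),(330,118),(452,252),(222,362)]]
print(np.array(cs),np.mean(cs,0))
ax=(np.array(c[0])+c[1]-c[2]-c[3]);print('yaw top',np.degrees(np.arctan2(ax[1],ax[0])))
print('handle end',tri([ray('scene',(270+225/5,180+105/5)),ray('top',(240+220/5,150+197/5))]))
print('post top',onz('top',(367.4,174.2),87),onz('scene',(375,267),87))
for z in (30,):
  print('spacer hub',onz('top',(373,257),z),onz('scene',(297,329),z))
E
```

```text
[[ 660.9 -121.9    6. ]
 [ 664.2 -211.     6. ]
 [ 544.4 -214.6    6. ]
 [ 541.1 -127.4    6. ]] [ 602.7 -168.7    6. ]
[[ 540.6 -131.4    6. ]
 [ 657.1 -126.9    6. ]
 [ 659.9 -215.5    6. ]
 [ 543.8 -217.6    6. ]] [ 600.4 -172.8    6. ]
yaw top 2.1548539897667487
handle end (array([ 566.2, -170.6,  103.6]), [np.float64(0.3532319951631691), np.float64(0.353231995163088)])
post top [ 586.3 -348.4   87. ] [ 584.8 -345.9   87. ]
spacer hub [ 417.8 -349.3   30. ] [ 417.3 -358.6   30. ]
```

```bash
python3 - <<'E'
from h import *
np.set_printoptions(precision=0,suppress=True)
for z in(0,200):
  print(z,[onz('top',p,z) for p in[(70,190),(215,175),(215,300),(70,330),(130,390),(10,250),(60,190)]])
# heights by corner triangulation: white machine body corners
# red box top-right corner; top of machine back-right; knob ball
print(tri([ray('scene',(208,172)),ray('top',(228,278))]))
print('lever ball',tri([ray('scene',(52,107)),ray('top',(70,355))]))
print('meter',tri([ray('scene',(203,116)),ray('top',(153,258))]))
print('tcp in scene/top',proj('scene',[[154,554,239],[154,554,500]]),proj('top',[[154,554,239]]))
print(onz('scene',(215,10),400),onz('top',(45,195),300),onz('top',(45,195),400))
E
```

```text
0 [array([637., 314.,   0.]), array([642., -20.,   0.]), array([360.,  -2.,   0.]), array([328., 310.,   0.]), array([196., 184.,   0.]), array([512., 445.,   0.]), array([640., 337.,   0.])]
200 [array([576., 213., 200.]), array([579., -45., 200.]), array([362., -31., 200.]), array([337., 210., 200.]), array([235., 113., 200.]), array([479., 314., 200.]), array([578., 231., 200.])]
(array([398., -51., 158.]), [np.float64(0.2907674809702634), np.float64(0.2907674809701259)])
lever ball (array([241., 227., 186.]), [np.float64(54.98619862196062), np.float64(54.986198621960604)])
meter (array([445.,  73., 187.]), [np.float64(1.3508892586054109), np.float64(1.350889258605311)])
tcp in scene/top [[  -2.   20.]
 [ -59. -112.]] [[-187.  489.]]
[490.  69. 400.] [541. 200. 300.] [511. 143. 400.]
```

```bash
python3 - <<'E'
from h import *
np.set_printoptions(precision=0,suppress=True)
for px in[(190,92),(207,55),(215,10)]:
  for z in range(150,650,50):
    P=onz('scene',px,z); print(px,P,proj('top',P)[0])
a=cv2.imread('pics/scene0.png')[0:220,60:300]; cv2.imwrite('pics/cc.png',cv2.resize(a,(640,587)))
E
```

```text
(190, 92) [471. 212. 150.] [ 84. 252.]
(190, 92) [449. 143. 200.] [110. 258.]
(190, 92) [426.  75. 250.] [141. 265.]
(190, 92) [404.   6. 300.] [177. 274.]
(190, 92) [382. -62. 350.] [221. 285.]
(190, 92) [ 360. -131.  400.] [274. 298.]
(190, 92) [ 337. -199.  450.] [341. 314.]
(190, 92) [ 315. -267.  500.] [427. 335.]
(190, 92) [ 293. -336.  550.] [542. 362.]
(190, 92) [ 270. -404.  600.] [703. 401.]
(207, 55) [567. 334. 150.] [ 19. 207.]
(207, 55) [538. 256. 200.] [ 45. 213.]
(207, 55) [508. 178. 250.] [ 75. 221.]
(207, 55) [479. 101. 300.] [111. 230.]
(207, 55) [449.  23. 350.] [154. 240.]
(207, 55) [420. -54. 400.] [207. 253.]
(207, 55) [ 390. -132.  450.] [273. 269.]
(207, 55) [ 360. -210.  500.] [358. 290.]
(207, 55) [ 331. -287.  550.] [472. 318.]
(207, 55) [ 301. -365.  600.] [631. 357.]
(215, 10) [679. 531. 150.] [-82. 160.]
(215, 10) [641. 438. 200.] [-56. 167.]
(215, 10) [603. 346. 250.] [-26. 174.]
(215, 10) [565. 254. 300.] [ 10. 183.]
(215, 10) [527. 161. 350.] [ 53. 193.]
(215, 10) [490.  69. 400.] [105. 206.]
(215, 10) [452. -23. 450.] [170. 223.]
(215, 10) [ 414. -116.  500.] [254. 244.]
(215, 10) [ 376. -208.  550.] [367. 271.]
(215, 10) [ 338. -301.  600.] [524. 311.]
```

View pics/cc.png

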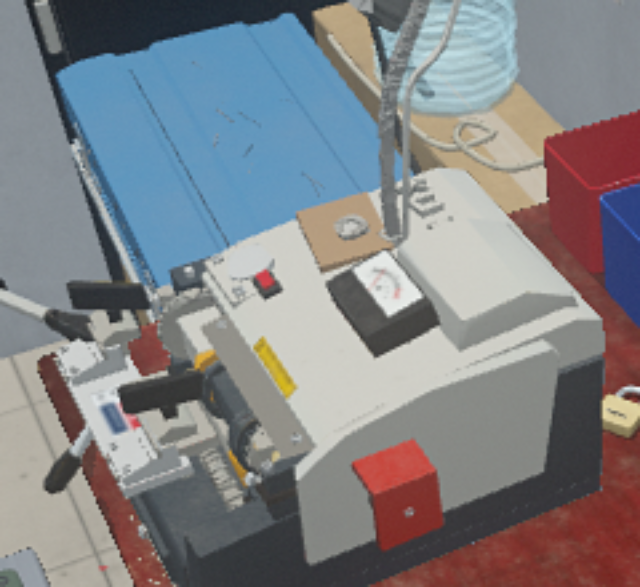

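```bash
cat >> h.py <<'E'
from scipy.spatial.transform import Rotation as Ro
def plan(target,yaw,grip,n=5,vmax=5.5,wmax=10,arc=False):
    """rows from measured pose towards target (world mm TCP) and yaw"""
    o=bot.get_obs(); p=o['eef_pos'].copy(); e=o['tcp_rot']; R=Ro.from_euler('xyz',e,degrees=True).as_matrix()
    rows=[]
    for i in range(n):
        yw=np.degrees(np.arctan2(R[1,0],R[0,0]))
        d=np.array(target,float)-p
        if np.linalg.norm(d)>vmax*10: d*=vmax*10/np.linalg.norm(d)
        dl=R.T@d
        t=(yw-yaw+180)%360-180; t=float(np.clip(t,-wmax,wmax))
        r=[round(x/10,2)+0 for x in dl]+[round(t,1),grip]
        rows.append(r); p=p+R@(np.array(r[:3])*10); R=R@Ro.from_euler('y',t,degrees=True).as_matrix()
        if np.linalg.norm(np.array(target)-p)<0.2 and abs((yw-yaw-t+180)%360-180)<.2: break
    print('now',np.round(o['eef_pos'],1),np.round(e,1),'grip',round(o['grip_width'],3),'t',round(o['clock'],2)); print(rows); print('end',np.round(p,1))
def st():
    o=bot.get_obs(); print({k:np.round(o[k],2) for k in('clock','eef_pos','tcp_rot','contact_force','grip_width','joints')})
E
python3 - <<'E'
from h import *
print(bot.tips_ahead)
c=calibration('wrist'); R=c['world_to_cam'][:3,:3]; o=bot.get_obs()
T=Ro.from_euler('xyz',o['tcp_rot'],degrees=True).as_matrix()
cp=-R.T@c['world_to_cam'][:3,3]
print('cam in tool',T.T@(cp-o['eef_pos']),'look',T.T@(-R[2]))
plan([130,420,340],74.5,-1)
E
```

```text
8.0
cam in tool [   0.63275828 -134.87327483   70.684237  ] look [ 5.40078613e-04  9.60940844e-01 -2.76753324e-01]
now [153.8 554.  239.3] [-90.    0.   74.5] grip 1.001 t 1.15
[[np.float64(-4.4), np.float64(-3.27), np.float64(-0.42), -0.0, -1], [np.float64(-4.4), np.float64(-3.27), np.float64(-0.42), 0.0, -1], [np.float64(-4.4), np.float64(-3.27), np.float64(-0.42), 0.0, -1], [np.float64(-0.35), np.float64(-0.26), np.float64(-0.03), 0.0, -1]]
end [130. 420. 340.]
```

Request:
step_arm --series '[[[-4.4,-3.3,-0.4,0,-1],[-4.4,-3.3,-0.4,0,-1],[-4.4,-3.3,-0.4,0,-1],[-0.4,-0.5,0,0,-1]]]'

```text
clock: 1.65
eef_pos: [128.2, 415.7, 345.2]
tcp_rot: [-90.0, 0.1, 74.5]
contact_force: [0.5, 0.8, -0.4]
grip_width: 1.004
```

```bash
python3 - <<'E'
from h import *
st(); plan([325,250,345],20,-1)
E
```

```text
{'clock': np.float64(1.65), 'eef_pos': array([128.2 , 415.7 , 345.15]), 'tcp_rot': array([-9.001e+01,  8.000e-02,  7.449e+01]), 'contact_force': array([ 0.49,  0.79, -0.39]), 'grip_width': np.float64(1.0), 'joints': array([-75.85,  21.12,  -1.87, 100.61,   0.79,  58.36,  -3.52])}
now [128.2 415.7 345.2] [-90.    0.1  74.5] grip 1.004 t 1.65
[[np.float64(-2.29), np.float64(0.01), np.float64(-5.0), 10.0, -1], [np.float64(-1.38), np.float64(0.01), np.float64(-5.32), 10.0, -1], [np.float64(-0.44), np.float64(0.0), np.float64(-5.48), 10.0, -1], [np.float64(0.52), np.float64(0.01), np.float64(-5.48), 10.0, -1], [np.float64(0.99), np.float64(0.0), np.float64(-3.6), 10.0, -1]]
end [325. 250. 345.]
```

Request:
step_arm --series '[[[-2.3,0,-5.0,10,-1],[-1.4,0,-5.3,10,-1],[-0.4,0,-5.5,10,-1],[0.5,0,-5.5,10,-1],[1.0,0,-3.6,10,-1]]]'

```text
clock: 2.28
eef_pos: [329.1, 246.3, 344.4]
tcp_rot: [-90.0, -0.0, 23.3]
contact_force: [-0.2, 0.8, 0.4]
grip_width: 0.998
```

```bash
sed -i 's/^    print(.now./    rows=[[float(a) for a in r] for r in rows]\n&/' h.py; python3 - <<'E'
from h import *
st(); plan([400,50,345],0,-1)
E
```

```text
{'clock': np.float64(2.28), 'eef_pos': array([329.07, 246.34, 344.44]), 'tcp_rot': array([-8.999e+01, -3.000e-02,  2.331e+01]), 'contact_force': array([-0.22,  0.79,  0.38]), 'grip_width': np.float64(1.0), 'joints': array([-51.54,  19.38,  15.16, 105.05,  -6.  ,  56.31, -10.55])}
now [329.1 246.3 344.4] [-90.   -0.   23.3] grip 0.998 t 2.27
[[-0.33, -0.02, -5.49, 10.0, -1.0], [0.63, -0.01, -5.46, 10.0, -1.0], [1.56, -0.02, -5.27, 3.3, -1.0], [1.49, -0.01, -4.12, 0.0, -1.0]]
end [400.  50. 345.]
```

Request:
step_arm --series '[[[-0.3,0,-5.5,10,-1],[0.6,0,-5.5,10,-1],[1.5,0,-5.3,3.3,-1],[1.4,0,-4.1,0,-1]]]'

```text
clock: 2.78
eef_pos: [401.1, 44.1, 343.1]
tcp_rot: [-90.1, -0.0, -0.8]
contact_force: [-0.4, 0.9, 0.1]
grip_width: 1.001
```

```bash
python3 - <<'E'
from h import *
st(); plan([410,-150,300],0,-1)
E
```

```text
{'clock': np.float64(2.78), 'eef_pos': array([401.14,  44.14, 343.07]), 'tcp_rot': array([-9.011e+01, -4.000e-02, -8.400e-01]), 'contact_force': array([-0.43,  0.86,  0.15]), 'grip_width': np.float64(1.0), 'joints': array([-27.31,  19.54,  24.27, 106.59,  -9.42,  55.82,   0.19])}
now [401.1  44.1 343.1] [-90.1  -0.   -0.8] grip 1.001 t 2.77
[[0.32, 1.2, -5.36, -0.8, -1.0], [0.24, 1.2, -5.36, -0.0, -1.0], [0.25, 1.2, -5.36, -0.0, -1.0], [0.15, 0.75, -3.32, 0.0, -1.0]]
end [ 410. -150.  300.]
```

Request:
step_arm --series '[[[0.8,1.2,-5.4,-0.8,-1],[0.8,1.2,-5.4,0,-1],[0.8,1.2,-5.4,0,-1],[0.8,0.7,-5.0,0,-1],[0.8,0,-4.5,0,-1]]]'

```text
clock: 3.4
eef_pos: [443.8, -221.3, 297.1]
tcp_rot: [-90.2, 0.0, 0.2]
contact_force: [0.1, 2.1, 0.0]
grip_width: 1.002
```

```bash
cat > look.py <<'E'
import sys; from h import *
np.set_printoptions(precision=1,suppress=True)
tag=sys.argv[1]; names=sys.argv[2:]
st(); c=calibration('wrist'); f=grab_frame('wrist'); cv2.imwrite(f'pics/w{tag}.png',f[:,:,::-1]); np.savez(f'cal_{tag}.npz',**c)
for t in names:
    L=models.tip_of('wrist',t); print(t,[(np.round(l['location'],1),round(l['conf'],2),onz('wrist',l['location'],12 if t=='arbor_seat' else 0,c)) for l in L])
E
python3 look.py 1 spacer_flange cutter arbor arbor_seat
```

```text
{'clock': np.float64(3.4), 'eef_pos': array([ 443.8, -221.3,  297.1]), 'tcp_rot': array([-90.2,   0. ,   0.2]), 'contact_force': array([0.1, 2.1, 0. ]), 'grip_width': np.float64(1.0), 'joints': array([ 10.2,  31.2,  21.9,  96. , -13.4,  55.4,  37.1])}
spacer_flange [(array([261.4, 272.4]), 0.65, array([ 423.5, -351.3,    0. ]))]
cutter [(array([264.5, 110.7]), 0.91, array([ 428.7, -150.7,    0. ]))]
arbor [(array([386.9, 271.5]), 0.63, array([ 585.4, -349.4,    0. ])), (array([411.7, 125.7]), 0.49, array([ 597.9, -166.7,    0. ]))]
arbor_seat [(array([391.9, 273.5]), 0.9, array([ 588. , -346.6,   12. ])), (array([260.9, 272.7]), 0.56, array([ 423.4, -346.1,   12. ]))]
```

View pics/w1.png

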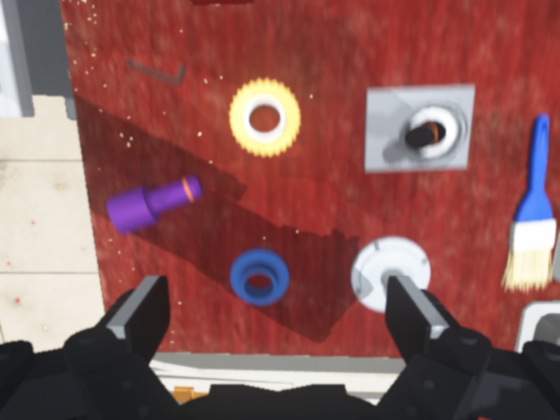

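```bash
cat > fit.py <<'E'
from h import *
from scipy.optimize import minimize
S=8
th=np.linspace(0,2*np.pi,60,endpoint=False)
def P2(c,P):
    q=P@c['world_to_cam'][:3,:3].T+c['world_to_cam'][:3,3]; q=q*[1,-1,-1]; u=q@c['camera_matrix'].T
    return u[:,:2]/u[:,2:]
def circ(x,y,z,r): return np.c_[x+r*np.cos(th),y+r*np.sin(th),0*th+z]
def hull(c,x,y,cyls,z0):
    m=np.zeros((420,560),np.uint8)
    for r,a,b in cyls:
        pts=P2(c,np.r_[circ(x,y,z0+a,r),circ(x,y,z0+b,r)])
        h=cv2.convexHull(np.round(pts*16).astype(np.int32))
        cv2.fillConvexPoly(m,h,255,cv2.LINE_AA,4)
    return m/255.
def sub_bore(c,m,x,y,r,z): return m
def fit(c,region,cyls,x0,z0=0,free_z=False):
    region=region.astype(float)
    def cost(v):
        z=v[2] if free_z else z0
        return np.abs(hull(c,v[0],v[1],cyls,z)-region).sum()
    s=minimize(cost,list(x0)+([z0] if free_z else []),method='Nelder-Mead',options=dict(initial_simplex=np.array([x0,[x0[0]+8,x0[1]],[x0[0],x0[1]+8]]) if not free_z else None,xatol=.1,fatol=.1))
    return s.x,s.fun,region.sum()
SP=[(38,0,8),(23,8,30)]; CU=[(39,0,8),(23,8,26)]; AR=[(50,0,8),(40,8,12),(15,12,79),(9,12,87)]
def fill(r):
    r=r.astype(np.uint8); cs,_=cv2.findContours(r,cv2.RETR_EXTERNAL,cv2.CHAIN_APPROX_NONE)
    m=np.zeros_like(r); cv2.drawContours(m,[max(cs,key=cv2.contourArea)],-1,1,-1); return m
E
cat > meas.py <<'E'
import sys; from fit import *
np.set_printoptions(precision=1,suppress=True)
what=sys.argv[1].split(','); cams=sys.argv[2].split(',')
D=dict(spacer_flange=(SP,(418,-353)),cutter=(CU,(428,-157)),arbor=(AR,(587,-349)))
for n in cams:
    c=calibration(n); f=grab_frame(n)
    for t in what:
        L=models.trace(n,t)
        for l in L[:2]:
            print(n,t,round(l['conf'],2),np.round(l['extent'],1),end=' ')
            x,e,a=fit(c,fill(l['region']),*D[t]); print('xy',x,'err',round(e/a,2))
st()
E
python3 meas.py spacer_flange,cutter,arbor scene,top,wrist
```

```text
scene spacer_flange 0.66 [296.8 334.7  45.8  41. ] xy [ 420.5 -352.4] err 0.1
scene cutter 0.69 [251.8 255.4  38.7  32.5] xy [ 428.3 -157. ] err 0.08
scene cutter 0.52 [369.5 292.6  52.3  51.7] xy [ 689.7 1100.7] err 1.0
scene arbor 0.82 [369.5 292.1  53.2  56.6] xy [ 587.  -349.1] err 0.24
wrist spacer_flange 0.89 [260.6 275.3  60.7  60.2] xy [ 420.3 -352.8] err 0.07
wrist cutter 0.71 [265.2 114.3  69.1  72.6] xy [ 428.9 -156. ] err 0.06
wrist cutter 0.48 [431.5 131.3  57.2  41.1] xy [ 844.6 -764. ] err 1.0
wrist arbor 0.78 [389.2 273.6  78.9  76.1] xy [ 587.3 -348.7] err 0.39
{'clock': np.float64(4.25), 'eef_pos': array([ 443.5, -219.3,  298.1]), 'tcp_rot': array([-90.2,  -0.1,   0.2]), 'contact_force': array([ 0.1, -0.3,  0.5]), 'grip_width': np.float64(1.0), 'joints': array([ 10. ,  31. ,  22. ,  96.2, -13.4,  55.3,  37. ])}
```

```bash
python3 - <<'E'
from h import *
plan([420.4,-352.6,80],0,-1,n=6)
E
```

```text
now [ 443.5 -219.3  298.1] [-90.2  -0.1   0.2] grip 1.002 t 4.25
[[-0.51, 4.68, -2.84, 0.2, -1.0], [-0.5, 4.68, -2.84, 0.0, -1.0], [-0.5, 4.68, -2.84, 0.0, -1.0], [-0.5, 4.68, -2.84, 0.0, -1.0], [-0.33, 3.13, -1.9, 0.0, -1.0]]
end [ 420.4 -352.6   80. ]
```

Request:
step_arm --series '[[[-0.5,4.7,-2.8,0.2,-1],[-0.5,4.7,-2.8,0,-1],[-0.5,4.7,-2.8,0,-1],[-0.5,4.0,-2.8,0,-1],[-0.3,1.5,-1.9,0,-1]]]'

```text
clock: 4.88
eef_pos: [422.5, -353.8, 97.5]
tcp_rot: [-90.2, -0.3, 0.2]
contact_force: [0.0, 0.2, 0.7]
grip_width: 0.996
```

```bash
python3 - <<'E'
from h import *
plan([420.4,-352.6,19],0,-1,n=6,vmax=3)
E
python3 meas.py spacer_flange wrist
python3 look.py 2
```

```text
now [ 422.5 -353.8   97.5] [-90.2  -0.3   0.2] grip 0.996 t 4.88
[[-0.09, 3.0, 0.06, 0.2, -1.0], [-0.1, 3.0, 0.05, -0.0, -1.0], [-0.06, 1.85, 0.04, 0.0, -1.0]]
end [ 420.4 -352.6   19. ]
wrist spacer_flange 0.72 [275.6 217.5 116.8 117.2] xy [ 420.4 -352.1] err 0.04
{'clock': np.float64(4.97), 'eef_pos': array([ 422.1, -354.5,   98. ]), 'tcp_rot': array([-90.2,  -0.3,   0.1]), 'contact_force': array([0.7, 1. , 0.6]), 'grip_width': np.float64(1.0), 'joints': array([ 30.1,  50.9,  12.7,  99.3, -19. ,  31.6,  54.6])}
{'clock': np.float64(4.97), 'eef_pos': array([ 422.1, -354.5,   98. ]), 'tcp_rot': array([-90.2,  -0.3,   0.1]), 'contact_force': array([0.7, 1. , 0.6]), 'grip_width': np.float64(1.0), 'joints': array([ 30.1,  50.9,  12.7,  99.3, -19. ,  31.6,  54.6])}
```

View pics/w2.png

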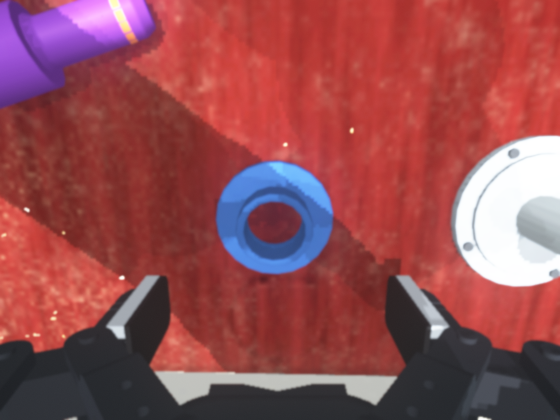

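Request:
step_arm --series '[[[-0.1,3.0,0.1,0,-1],[-0.1,3.0,0.1,0,-1],[0,1.5,0,0,-1],[0,0.4,0,0,-1]]]'

```text
clock: 5.52
eef_pos: [424.7, -349.8, 21.8]
tcp_rot: [-90.4, -0.6, 0.4]
contact_force: [-0.1, -0.8, 0.0]
grip_width: 0.998
```

```bash
python3 - <<'E'
from h import *
plan([420.4,-352.4,19],0,-1,n=6,vmax=3)
E
```

```text
now [ 424.7 -349.8   21.8] [-90.4  -0.6   0.4] grip 0.998 t 5.53
[[-0.44, 0.28, -0.26, 0.4, -1.0]]
end [ 420.4 -352.4   19. ]
```

Request:
step_arm --series '[[[-0.4,0.2,-0.3,0,-1],[0,0,0,0,-1]]]'

```text
clock: 5.78
eef_pos: [421.1, -353.3, 21.1]
tcp_rot: [-90.4, -0.7, 0.4]
contact_force: [0.7, -0.8, -0.7]
grip_width: 1.003
```

```bash
python3 - <<'E'
from h import *
plan([420.4,-352.4,19],0,-1,n=6,vmax=3)
E
```

```text
now [ 421.1 -353.3   21.1] [-90.4  -0.7   0.4] grip 1.003 t 5.78
[[-0.07, 0.21, 0.09, 0.4, -1.0]]
end [ 420.4 -352.4   19. ]
```

Centred; close.

Request:
step_arm --series '[[[0,0.15,0,0,1],[0,0,0,0,1],[0,0,0,0,1],[0,0,0,0,1],[0,0,0,0,1]]]'

```text
clock: 6.4
eef_pos: [421.5, -353.5, 21.2]
tcp_rot: [-90.5, -0.8, 0.4]
contact_force: [-0.0, -0.4, -2.7]
grip_width: 0.512
```

```bash
python3 - <<'E'
from h import *
st()
E
python3 look.py 3
```

```text
{'clock': np.float64(6.4), 'eef_pos': array([ 421.51, -353.49,   21.17]), 'tcp_rot': array([-90.48,  -0.79,   0.37]), 'contact_force': array([-0.03, -0.38, -2.74]), 'grip_width': np.float64(0.51), 'joints': array([ 32.23,  58.09,   8.63, 101.41, -20.95,  21.15,  56.72])}
{'clock': np.float64(6.4), 'eef_pos': array([ 421.5, -353.5,   21.2]), 'tcp_rot': array([-90.5,  -0.8,   0.4]), 'contact_force': array([-0. , -0.4, -2.7]), 'grip_width': np.float64(0.51), 'joints': array([ 32.2,  58.1,   8.6, 101.4, -20.9,  21.1,  56.7])}
```

View pics/w3.png

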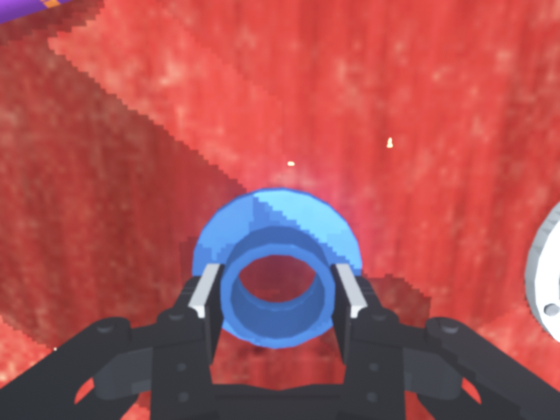

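Request:
step_arm --series '[[[0,-2,0,0,1],[0,-3.5,0,0,1],[0,-3.5,0,0,1],[2,-3,0,0,1],[3.5,0,0,0,1]]]'

```text
clock: 7.08
eef_pos: [474.0, -352.6, 145.4]
tcp_rot: [-90.4, -0.7, 0.2]
contact_force: [-0.1, -1.3, -1.7]
grip_width: 0.511
```

```bash
python3 meas.py arbor wrist;python3 look.py 4
```

```text
wrist arbor 0.72 [425.4 196.4 141.4 129. ] xy [ 587.1 -348.6] err 0.03
{'clock': np.float64(7.18), 'eef_pos': array([ 476.4, -350.7,  143.2]), 'tcp_rot': array([-90.3,  -0.7,   0.5]), 'contact_force': array([-0.3, -0. , -3.4]), 'grip_width': np.float64(0.51), 'joints': array([ 25.6,  49.8,  16. ,  89.1, -18.2,  43. ,  49.8])}
{'clock': np.float64(7.18), 'eef_pos': array([ 476.4, -350.7,  143.2]), 'tcp_rot': array([-90.3,  -0.7,   0.5]), 'contact_force': array([-0.3, -0. , -3.4]), 'grip_width': np.float64(0.51), 'joints': array([ 25.6,  49.8,  16. ,  89.1, -18.2,  43. ,  49.8])}
```

View pics/w4.png

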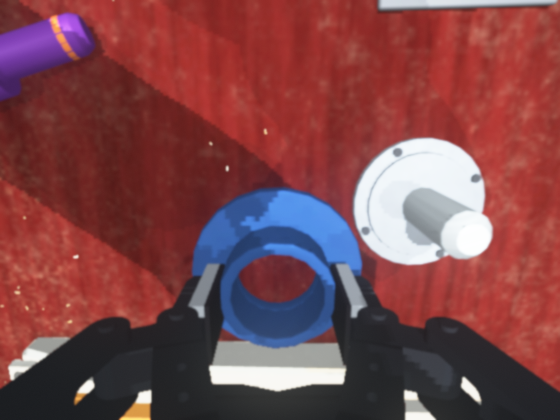

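```bash
python3 - <<'E'
from h import *
plan([587.1,-349.6,135],0,1,n=6,vmax=4)
E
```

```text
now [ 474.3 -351.2  142.7] [-90.3  -0.6   0.4] grip 0.509 t 7.22
[[3.99, 0.31, 0.03, 0.4, 1.0], [3.99, 0.31, 0.06, -0.0, 1.0], [3.29, 0.26, 0.04, 0.0, 1.0]]
end [ 587.1 -349.6  135. ]
```

Request:
step_arm --series '[[[3.7,0.3,0.05,0,1],[3.7,0.2,0.05,0,1],[2.3,0,0.05,0,1],[0.8,0,0,0,1],[0,0,0,0,1]]]'

```text
clock: 7.85
eef_pos: [578.0, -350.3, 136.9]
tcp_rot: [-90.2, -0.3, 0.2]
contact_force: [1.0, -0.4, -1.8]
grip_width: 0.512
```

```bash
python3 - <<'E'
from h import *
plan([587.1,-349.6,125],0,1,n=6,vmax=4)
E
python3 look.py 5
```

```text
now [ 578.  -350.3  136.9] [-90.2  -0.3   0.2] grip 0.512 t 7.85
[[0.9, 1.2, 0.07, 0.2, 1.0]]
end [ 587.1 -349.6  125. ]
{'clock': np.float64(7.85), 'eef_pos': array([ 578. , -350.3,  136.9]), 'tcp_rot': array([-90.2,  -0.3,   0.2]), 'contact_force': array([ 1.1, -0.4, -1.8]), 'grip_width': np.float64(0.51), 'joints': array([ 21.4,  57.7,  18.1,  68.3, -18.3,  56.4,  41.8])}
```

View pics/w5.png

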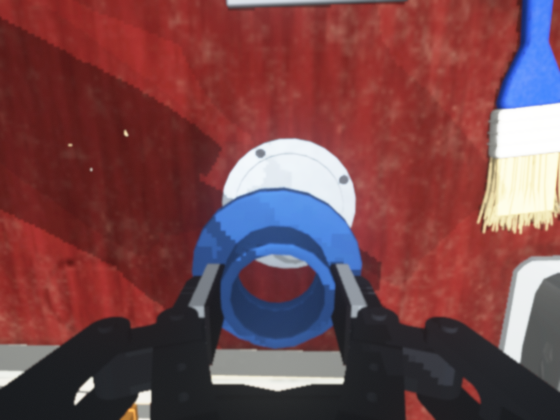

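Request:
step_arm --series '[[[0.9,0.5,0.1,0,1],[0,0.3,0,0,1],[0,0,0,0,1]]]'

```text
clock: 8.28
eef_pos: [585.9, -350.0, 128.8]
tcp_rot: [-90.2, -0.3, 0.1]
contact_force: [-0.1, -1.0, -2.8]
grip_width: 0.508
```

```bash
python3 - <<'E'
from h import *
plan([587.1,-349.6,112],0,1,n=6,vmax=4)
E
python3 look.py 6
```

```text
now [ 585.9 -350.   128.8] [-90.2  -0.3   0.1] grip 0.508 t 8.28
[[0.11, 1.68, 0.05, 0.1, 1.0]]
end [ 587.1 -349.6  112. ]
{'clock': np.float64(8.28), 'eef_pos': array([ 586. , -350. ,  128.8]), 'tcp_rot': array([-90.2,  -0.2,   0.1]), 'contact_force': array([-0.1, -1. , -2.8]), 'grip_width': np.float64(0.51), 'joints': array([ 21.2,  58.9,  18.1,  66.8, -18.5,  56.7,  41.2])}
```

View pics/w6.png

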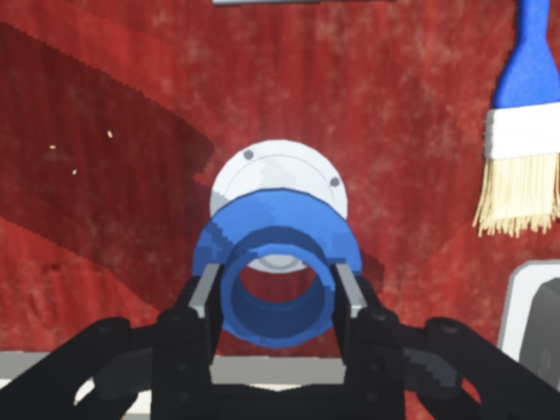

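Request:
step_arm --series '[[[0.1,1.5,0.05,0,1],[0,0.6,0,0,1],[0,0,0,0,1]]]'

```text
clock: 8.7
eef_pos: [586.9, -349.4, 106.0]
tcp_rot: [-90.2, -0.2, 0.1]
contact_force: [0.3, 0.3, -2.4]
grip_width: 0.513
```

```bash
python3 - <<'E'
from h import *
plan([587.1,-349.6,90],0,1,n=6,vmax=4)
print(proj('wrist',[587.1,-348.6,87]))
E
python3 look.py 7
```

```text
now [ 586.9 -349.4  106. ] [-90.2  -0.2   0.1] grip 0.513 t 8.7
[[0.01, 1.6, -0.01, 0.1, 1.0]]
end [ 587.1 -349.6   90. ]
[[278.00849629 270.1219707 ]]
{'clock': np.float64(8.7), 'eef_pos': array([ 586.9, -349.4,  106. ]), 'tcp_rot': array([-90.2,  -0.2,   0.1]), 'contact_force': array([ 0.3,  0.3, -2.4]), 'grip_width': np.float64(0.51), 'joints': array([ 21.2,  60.5,  17.7,  67.6, -18.9,  54.3,  41.4])}
```

View pics/w7.png

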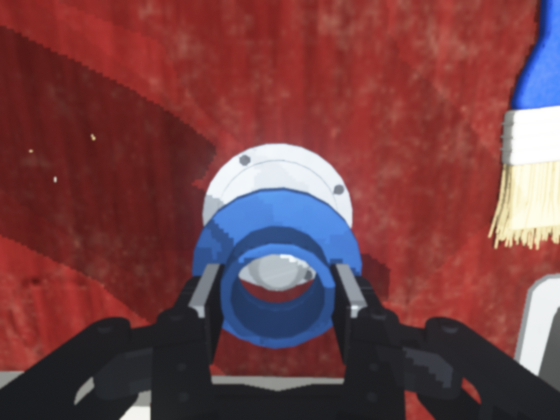

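Request:
step_arm --series '[[[0,1.6,0,0,1],[0,1.6,0,0,1],[0,1.0,0,0,1],[0,0,0,0,1]]]'

```text
clock: 9.25
eef_pos: [586.9, -349.5, 60.8]
tcp_rot: [-90.2, -0.2, 0.0]
contact_force: [0.6, 0.0, -1.9]
grip_width: 0.509
```

```bash
python3 - <<'E'
from h import *
plan([587.1,-349.6,36],0,1,n=6,vmax=2)
E
python3 look.py 8
```

```text
now [ 586.9 -349.5   60.8] [-90.2  -0.2   0. ] grip 0.509 t 9.25
[[0.01, 2.0, 0.0, 0.0, 1.0], [0.0, 0.48, 0.0, -0.0, 1.0]]
end [ 587.1 -349.6   36. ]
{'clock': np.float64(9.25), 'eef_pos': array([ 586.9, -349.5,   60.8]), 'tcp_rot': array([-90.2,  -0.2,   0.1]), 'contact_force': array([ 0.6,  0. , -1.9]), 'grip_width': np.float64(0.51), 'joints': array([ 21.6,  63.9,  16.8,  68.8, -19.7,  49.7,  42.1])}
```

View pics/w8.png

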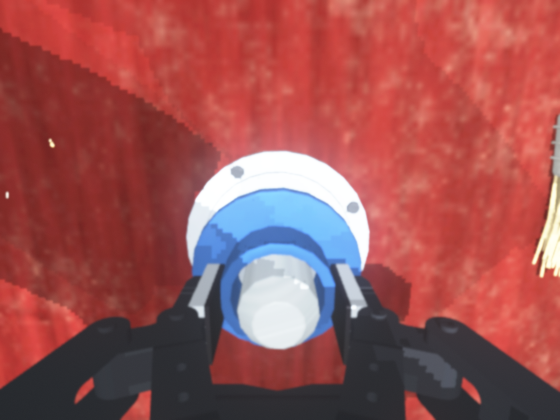

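Request:
step_arm --series '[[[0,1.5,0,0,1],[0,0.8,0,0,1],[0,0.2,0,0,1],[0,0,0,0,1]]]'

```text
clock: 9.8
eef_pos: [587.5, -349.9, 35.1]
tcp_rot: [-90.3, -0.3, 0.1]
contact_force: [-0.5, -0.3, -2.2]
grip_width: 0.51
```

Request:
step_arm --series '[[[0,0.15,0,0,1],[0,0.1,0,0,1],[0,0,0,0,1]]]'

```text
clock: 10.18
eef_pos: [587.7, -350.1, 33.5]
tcp_rot: [-90.3, -0.3, 0.1]
contact_force: [-0.2, -1.1, -1.8]
grip_width: 0.506
```

Request:
step_arm --series '[[[0,0.15,0,0,1],[0,0.1,0,0,1]]]'

```text
clock: 10.42
eef_pos: [587.7, -350.1, 33.1]
tcp_rot: [-90.3, -0.4, 0.1]
contact_force: [-7.9, 4.4, 17.3]
grip_width: 0.514
```

Request:
step_arm --series '[[[0,0,0,0,-1],[0,0,0,0,-1],[0,0,0,0,-1],[0,-1,0,0,-1],[0,-3,0,0,-1]]]'

```text
clock: 11.05
eef_pos: [587.0, -349.6, 73.0]
tcp_rot: [-90.2, -0.3, 0.0]
contact_force: [0.5, -1.5, 1.1]
grip_width: 1.002
```

```bash
python3 look.py 9; python3 - <<'E'
from fit import *
c=calibration('wrist'); grab_frame('wrist')
L=models.trace('wrist','spacer_flange'); r=fill(L[0]['region'])
print(L[0]['conf'],fit(c,r,[(38,0,8),(23,8,30),(9,70,75),(15,60,67)],(587,-349),z0=12), fit(c,r,SP,(587,-349),z0=12))
E
```

```text
{'clock': np.float64(11.05), 'eef_pos': array([ 587. , -349.6,   73. ]), 'tcp_rot': array([-90.2,  -0.2,   0.1]), 'contact_force': array([ 0.5, -1.5,  1.1]), 'grip_width': np.float64(1.0), 'joints': array([ 21.5,  62.9,  17. ,  68.6, -19.5,  50.9,  42. ])}
0.84 (array([ 587.44551612, -348.49313967]), np.float64(6602.345098039216), np.float64(8875.0)) (array([ 587.35477765, -348.82691653]), np.float64(5262.454901960784), np.float64(8875.0))
```

View pics/w9.png

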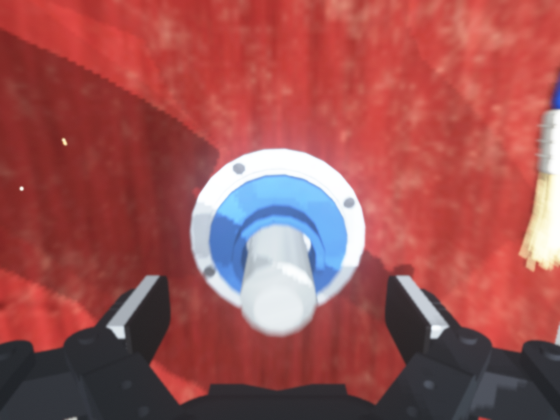

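```bash
python3 - <<'E'
from h import *
plan([587,-349,130],0,-1,n=6,vmax=4)
plan([428.6,-157,150],0,-1,n=8,vmax=5.5)
E
```

```text
now [ 588.2 -350.4   75.1] [-90.4  -0.5   0.1] grip 1.002 t 11.2
[[-0.05, -4.0, 0.08, 0.1, -1.0], [-0.02, -1.49, 0.03, -0.0, -1.0]]
end [ 587. -349.  130.]
now [ 588.2 -350.4   75.1] [-90.4  -0.5   0.1] grip 1.002 t 11.2
[[-3.34, -1.63, 4.06, 0.1, -1.0], [-3.34, -1.63, 4.06, -0.0, -1.0], [-3.34, -1.63, 4.05, 0.0, -1.0], [-3.34, -1.62, 4.06, 0.0, -1.0], [-2.53, -1.24, 3.07, 0.0, -1.0]]
end [ 428.6 -157.   150. ]
```

Request:
step_arm --series '[[[0,-4,0,0,-1],[-1,-3.5,1,0,-1],[-3.5,-0.5,4.2,0,-1],[-3.5,0,4.2,0,-1],[-3.5,0,4.2,0,-1]]]'

```text
clock: 11.82
eef_pos: [469.0, -211.9, 154.1]
tcp_rot: [-90.4, -0.4, -0.0]
contact_force: [1.7, 0.3, -0.7]
grip_width: 0.997
```

```bash
python3 - <<'E'
from h import *
plan([428.6,-156.5,110],0,-1,n=8,vmax=4)
E
```

```text
now [ 469.  -211.9  154.1] [-90.4  -0.4  -0. ] grip 0.997 t 11.82
[[-2.0, 2.13, 2.73, -0.0, -1.0], [-2.0, 2.12, 2.74, 0.0, -1.0], [-0.08, 0.09, 0.1, -0.0, -1.0]]
end [ 428.6 -156.5  110. ]
```

Request:
step_arm --series '[[[-1.7,1.5,2.3,0,-1],[-1.5,1.5,2.0,0,-1],[0,0.5,0.5,0,-1],[0,0,0,0,-1]]]'

```text
clock: 12.32
eef_pos: [435.1, -160.5, 118.5]
tcp_rot: [-90.4, -0.4, 0.1]
contact_force: [0.9, -0.8, 0.1]
grip_width: 0.996
```

```bash
python3 meas.py cutter wrist; python3 look.py 10; python3 - <<'E'
from h import *
plan([428.6,-156.5,19],0,-1,n=8,vmax=3)
E
```

```text
wrist cutter 0.6 [267.6 204.2 110.4 111.2] xy [ 428.6 -155.4] err 0.06
{'clock': np.float64(12.42), 'eef_pos': array([ 435.1, -161. ,  118.8]), 'tcp_rot': array([-90.4,  -0.5,   0.1]), 'contact_force': array([-0.3,  0.2, -0.5]), 'grip_width': np.float64(1.0), 'joints': array([  9. ,  44.4,  12.8, 116.2, -24.6,  21.4,  41.4])}
{'clock': np.float64(12.42), 'eef_pos': array([ 435.1, -161. ,  118.8]), 'tcp_rot': array([-90.4,  -0.5,   0.1]), 'contact_force': array([-0.3,  0.2, -0.5]), 'grip_width': np.float64(1.0), 'joints': array([  9. ,  44.4,  12.8, 116.2, -24.6,  21.4,  41.4])}
now [ 435.1 -161.   118.8] [-90.4  -0.5   0.1] grip 0.995 t 12.47
[[-0.22, 2.99, 0.16, 0.1, -1.0], [-0.22, 2.99, 0.15, -0.0, -1.0], [-0.22, 2.99, 0.16, 0.0, -1.0], [-0.07, 1.0, 0.05, 0.0, -1.0]]
end [ 428.6 -156.5   19. ]
```

View pics/w10.png

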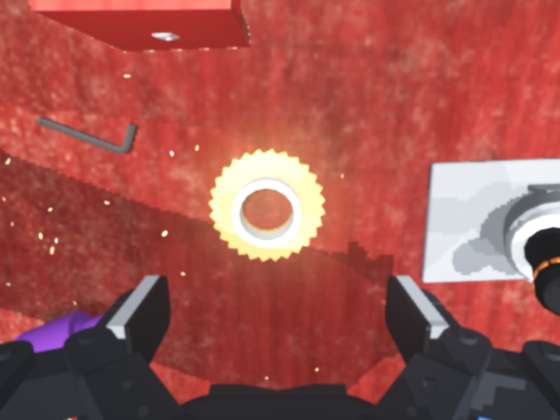

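Request:
step_arm --series '[[[0,0,0,10,-1],[0,0,0,10,-1],[0,0,0,10,-1],[0,0,0,10,-1],[0,0,0,10,-1]]]'

```text
clock: 13.1
eef_pos: [437.0, -163.9, 120.2]
tcp_rot: [-89.7, -0.8, -51.6]
contact_force: [0.1, 0.8, 0.6]
grip_width: 1.0
```

Request:
step_arm --series '[[[0,0,0,10,-1],[0,0,0,10,-1],[0,0,0,10,-1],[0,0,0,5,-1]]]'

```text
clock: 13.6
eef_pos: [438.8, -165.8, 121.3]
tcp_rot: [-89.1, -0.5, -87.9]
contact_force: [0.3, 0.8, 0.3]
grip_width: 0.999
```

```bash
python3 meas.py cutter wrist; python3 look.py 11; python3 - <<'E'
from h import *
plan([428.6,-155.8,80],-90,-1,n=8,vmax=3)
E
```

```text
wrist cutter 0.69 [286.1  31.4 144.3  62.7] xy [ 211.  -124.2] err 1.0
wrist cutter 0.55 [262.2 227.1 111.7 109.2] xy [ 428.4 -155.5] err 0.06
{'clock': np.float64(13.7), 'eef_pos': array([ 438.8, -165.7,  121.2]), 'tcp_rot': array([-89.1,  -0.5, -87.7]), 'contact_force': array([ 0.4,  0.3, -0.8]), 'grip_width': np.float64(1.0), 'joints': array([ -2.4,  49. ,  36.1, 116. , -55.3,  32.6, -14.4])}
{'clock': np.float64(13.7), 'eef_pos': array([ 438.8, -165.7,  121.2]), 'tcp_rot': array([-89.1,  -0.5, -87.7]), 'contact_force': array([ 0.4,  0.3, -0.8]), 'grip_width': np.float64(1.0), 'joints': array([ -2.4,  49. ,  36.1, 116. , -55.3,  32.6, -14.4])}
now [ 438.6 -165.7  121.2] [-89.1  -0.5 -87.5] grip 1.001 t 13.75
[[-0.73, 2.82, -0.71, 2.5, -1.0], [-0.32, 1.27, -0.33, 0.0, -1.0]]
end [ 428.6 -155.8   80. ]
```

View pics/w11.png

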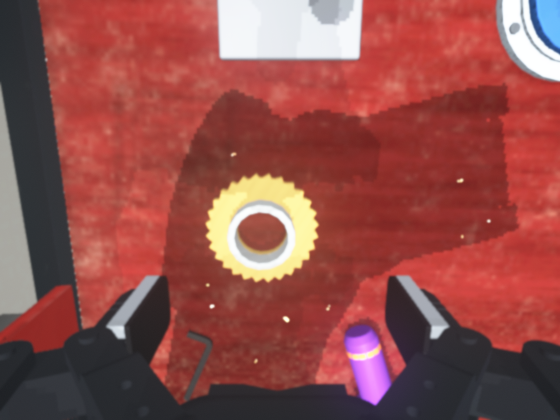

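```bash
python3 - <<'E'
from h import *
for p in[(358,330),(345,345),(388,400)]: print(onz('wrist',p,15))
E
```

```text
[ 354.58755328 -230.41194851   15.        ]
[ 341.30504595 -221.80106649   15.        ]
[ 292.33545574 -260.88392514   15.        ]
```

Request:
step_arm --series '[[[-0.8,1.5,-0.7,2.5,-1],[-0.3,2,-0.4,0,-1],[0,1.5,0,0,-1],[0,0,0,0,-1]]]'

```text
clock: 14.25
eef_pos: [428.8, -155.9, 70.4]
tcp_rot: [-89.0, -0.5, -89.5]
contact_force: [-0.2, -0.1, -1.0]
grip_width: 0.999
```

```bash
python3 - <<'E'
from h import *
plan([428.5,-155.6,20],-90,-1,n=8,vmax=2)
E
```

```text
now [ 428.8 -155.9   70.4] [-89.   -0.5 -89.5] grip 0.999 t 14.25
[[-0.03, 2.0, -0.05, 0.5, -1.0], [-0.03, 2.0, -0.05, 0.0, -1.0], [-0.02, 1.04, -0.02, 0.0, -1.0]]
end [ 428.5 -155.6   20. ]
```

Request:
step_arm --series '[[[0,2,0,0,-1],[0,2,0,0,-1],[0,1,0,0,-1],[0,0,0,0,-1]]]'

```text
clock: 14.75
eef_pos: [431.7, -157.4, 21.6]
tcp_rot: [-88.7, -0.6, -89.2]
contact_force: [0.3, -0.7, -0.5]
grip_width: 1.002
```

```bash
python3 - <<'E'
from h import *
plan([428.5,-155.6,19],-90,-1,n=8,vmax=2)
E
```

```text
now [ 431.7 -157.4   21.6] [-88.7  -0.6 -89.2] grip 1.002 t 14.75
[[-0.19, 0.25, -0.33, 0.8, -1.0]]
end [ 428.5 -155.6   19. ]
```

Request:
step_arm --series '[[[-0.2,0.15,-0.3,0,-1],[0,0.1,0,0,-1]]]'

```text
clock: 15.0
eef_pos: [429.6, -155.7, 20.4]
tcp_rot: [-88.6, -0.6, -89.1]
contact_force: [0.5, -0.5, 0.3]
grip_width: 1.0
```

```bash
python3 - <<'E'
from h import *
plan([428.5,-155.6,19],-90,-1,n=8,vmax=2)
E
```

```text
now [ 429.6 -155.7   20.4] [-88.6  -0.6 -89.1] grip 1.0 t 15.0
[[-0.02, 0.14, -0.11, 0.9, -1.0]]
end [ 428.5 -155.6   19. ]
```

Request:
step_arm --series '[[[0,0.1,-0.1,0,1],[0,0,0,0,1],[0,0,0,0,1],[0,0,0,0,1],[0,0,0,0,1]]]'

```text
clock: 15.62
eef_pos: [429.4, -156.0, 20.8]
tcp_rot: [-88.4, -0.7, -89.0]
contact_force: [-0.3, -1.1, -2.3]
grip_width: 0.503
```

```bash
python3 look.py 12; python3 - <<'E'
from h import *
plan([428.5,-155.6,140],-90,1,n=8,vmax=4)
E
```

```text
{'clock': np.float64(15.62), 'eef_pos': array([ 429.4, -156. ,   20.8]), 'tcp_rot': array([-88.4,  -0.7, -89. ]), 'contact_force': array([-0.3, -1.1, -2.3]), 'grip_width': np.float64(0.5), 'joints': array([ 10.2,  55.9,  10.3, 121.2, -79. ,   8.5,   5.7])}
now [ 429.4 -156.    20.7] [-88.4  -0.7 -89. ] grip 0.503 t 15.68
[[0.03, -4.0, 0.08, 1.0, 1.0], [0.03, -4.0, 0.08, 0.0, 1.0], [0.03, -3.92, 0.08, 0.0, 1.0]]
end [ 428.5 -155.6  140. ]
```

View pics/w12.png

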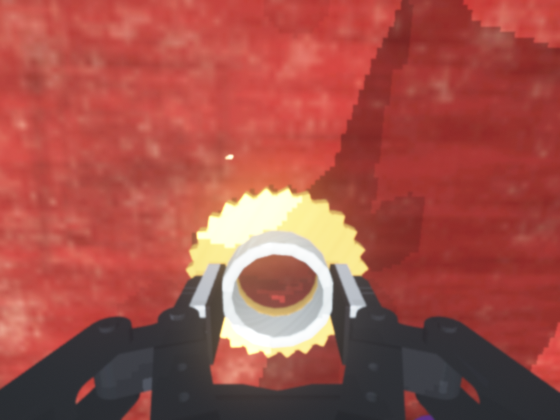

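Request:
step_arm --series '[[[0,-1.5,0,0,1],[0,-2,0.3,0,1]]]'

```text
clock: 15.92
eef_pos: [430.7, -155.7, 55.7]
tcp_rot: [-88.6, -0.6, -89.1]
contact_force: [0.5, 0.4, -1.4]
grip_width: 0.508
```

```bash
python3 - <<'E'
from h import *
st();plan([460,-180,140],-90,1,n=8,vmax=4)
E
```

```text
{'clock': np.float64(15.92), 'eef_pos': array([ 430.66, -155.71,   55.71]), 'tcp_rot': array([-88.56,  -0.57, -89.05]), 'contact_force': array([ 0.48,  0.43, -1.44]), 'grip_width': np.float64(0.51), 'joints': array([  3.87,  53.37,  22.09, 120.6 , -70.15,  18.62,  -2.9 ])}
now [ 430.7 -155.7   55.7] [-88.6  -0.6 -89.1] grip 0.508 t 15.93
[[1.11, -3.6, 1.34, 0.9, 1.0], [1.08, -3.6, 1.36, 0.0, 1.0], [0.34, -1.13, 0.43, 0.0, 1.0]]
end [ 460. -180.  140.]
```

Request:
step_arm --series '[[[1.1,-3.6,1.3,0,1],[1.5,-3.6,1.5,0,1],[3,-1.5,2.5,0,1],[3.5,0,2.5,0,1],[3.5,0,2.5,0,1]]]'

```text
clock: 16.55
eef_pos: [535.3, -279.2, 150.7]
tcp_rot: [-88.8, -0.6, -88.8]
contact_force: [-0.6, 1.1, -1.6]
grip_width: 0.501
```

```bash
python3 - <<'E'
from h import *
st();plan([588,-349,140],-90,1,n=8,vmax=4)
E
```

```text
{'clock': np.float64(16.55), 'eef_pos': array([ 535.32, -279.22,  150.66]), 'tcp_rot': array([-88.84,  -0.56, -88.84]), 'contact_force': array([-0.57,  1.14, -1.64]), 'grip_width': np.float64(0.5), 'joints': array([  5.36,  55.97,  43.67,  87.05, -45.11,  54.25, -25.87])}
now [ 535.3 -279.2  150.7] [-88.8  -0.6 -88.8] grip 0.501 t 16.55
[[3.21, 0.56, 2.32, 1.2, 1.0], [3.17, 0.56, 2.38, 0.0, 1.0], [0.64, 0.12, 0.48, 0.0, 1.0]]
end [ 588. -349.  140.]
```

Request:
step_arm --series '[[[2.8,0.3,2.0,0,1],[2.5,0.3,1.8,0,1],[0.8,0,0.6,0,1],[0,0,0,0,1]]]'

```text
clock: 17.05
eef_pos: [581.3, -342.8, 144.2]
tcp_rot: [-89.0, -0.5, -88.9]
contact_force: [-0.3, 0.4, -1.7]
grip_width: 0.505
```

```bash
python3 - <<'E'
from h import *
st();plan([588.1,-349,125],-90,1,n=8,vmax=4)
E
python3 look.py 13
```

```text
{'clock': np.float64(17.05), 'eef_pos': array([ 581.33, -342.83,  144.17]), 'tcp_rot': array([-89.04,  -0.55, -88.91]), 'contact_force': array([-0.31,  0.43, -1.72]), 'grip_width': np.float64(0.5), 'joints': array([ 11.82,  62.05,  44.07,  69.61, -43.54,  63.46, -30.53])}
now [ 581.3 -342.8  144.2] [-89.   -0.5 -88.9] grip 0.505 t 17.05
[[0.61, 1.93, 0.63, 1.1, 1.0]]
end [ 588.1 -349.   125. ]
{'clock': np.float64(17.05), 'eef_pos': array([ 581.3, -342.8,  144.2]), 'tcp_rot': array([-89. ,  -0.6, -88.9]), 'contact_force': array([-0.3,  0.4, -1.7]), 'grip_width': np.float64(0.5), 'joints': array([ 11.8,  62. ,  44.1,  69.6, -43.5,  63.5, -30.5])}
```

View pics/w13.png

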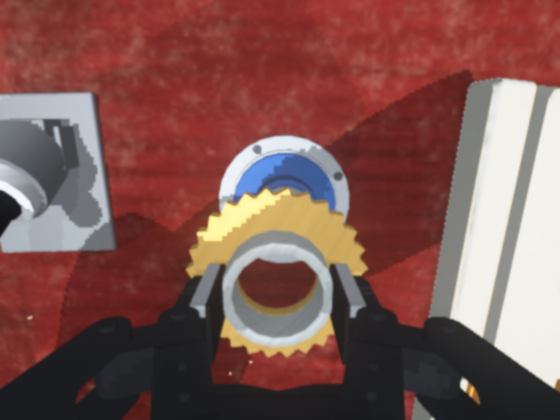

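```bash
python3 - <<'E'
from h import *
for z in(0,50,100): print(z,onz('wrist',(470,85),z),onz('wrist',(420,400),z),onz('top',(415,140),z),onz('top',(440,322),z))
E
```

```text
0 [ 674.70056736 -481.67139155    0.        ] [ 399.36213783 -478.66718494    0.        ] [ 6.83250137e+02 -4.96964797e+02  1.13686838e-13] [ 268.40230018 -479.7734098     0.        ]
50 [ 670.09583615 -456.24332525   50.        ] [ 443.88155355 -453.77511025   50.        ] [ 665.31462134 -476.12421784   50.        ] [ 274.03243076 -459.90939611   50.        ]
100 [ 665.49110493 -430.81525896  100.        ] [ 488.40096927 -428.88303556  100.        ] [ 647.37910598 -455.28363849  100.        ] [ 279.66256133 -440.04538241  100.        ]
```

Request:
step_arm --series '[[[0.6,1.0,0.6,0,1],[0,0.5,0.1,0,1],[0,0,0,0,1]]]'

```text
clock: 17.48
eef_pos: [589.0, -347.4, 128.1]
tcp_rot: [-89.1, -0.5, -88.9]
contact_force: [-0.5, 0.5, -1.1]
grip_width: 0.503
```

```bash
python3 - <<'E'
from h import *
st();plan([588.1,-349,112],-90,1,n=8,vmax=4)
print(proj('wrist',[587.1,-348.6,87]))
E
```

```text
{'clock': np.float64(17.48), 'eef_pos': array([ 588.98, -347.44,  128.11]), 'tcp_rot': array([-89.06,  -0.47, -88.86]), 'contact_force': array([-0.49,  0.46, -1.09]), 'grip_width': np.float64(0.5), 'joints': array([ 12.45,  63.87,  43.58,  67.87, -44.09,  63.22, -30.91])}
now [ 589.  -347.4  128.1] [-89.1  -0.5 -88.9] grip 0.503 t 17.48
[[0.14, 1.61, -0.12, 1.1, 1.0]]
end [ 588.1 -349.   112. ]
[[280.20555295 256.64291208]]
```

Request:
step_arm --series '[[[0.15,1.2,-0.1,0,1],[0,0.6,0,0,1],[0,0,0,0,1]]]'

```text
clock: 17.85
eef_pos: [588.1, -348.9, 108.7]
tcp_rot: [-89.1, -0.5, -88.9]
contact_force: [0.1, -0.0, -2.0]
grip_width: 0.503
```

```bash
python3 look.py 14;  python3 - <<'E'
from h import *
plan([588.1,-349,90],-90,1,n=8,vmax=4)
print(proj('wrist',[587.1,-348.6,87]))
E
```

```text
{'clock': np.float64(17.85), 'eef_pos': array([ 588.1, -348.9,  108.7]), 'tcp_rot': array([-89.1,  -0.5, -88.9]), 'contact_force': array([ 0.1, -0. , -2. ]), 'grip_width': np.float64(0.5), 'joints': array([ 12.7,  65.2,  42.9,  68.7, -44.9,  61.3, -30.1])}
now [ 588.1 -349.   109. ] [-89.1  -0.5 -88.9] grip 0.499 t 17.9
[[-0.01, 1.9, -0.04, 1.1, 1.0]]
end [ 588.1 -349.    90. ]
[[277.66180814 269.99658211]]
```

View pics/w14.png

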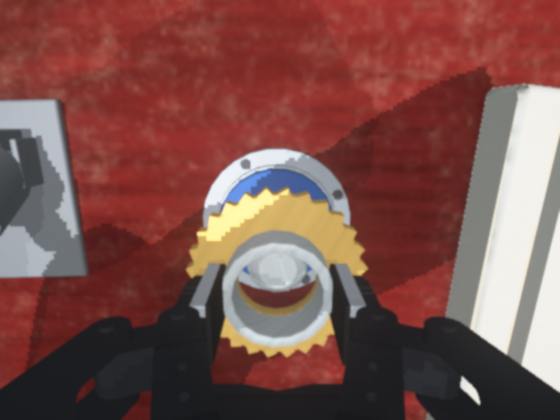

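Request:
step_arm --series '[[[0,1.5,0,0,1],[0,1.5,0,0,1],[0,0.6,0,0,1],[0,0,0,0,1]]]'

```text
clock: 18.4
eef_pos: [588.7, -349.2, 70.1]
tcp_rot: [-89.1, -0.5, -88.9]
contact_force: [-0.2, -0.4, -2.0]
grip_width: 0.501
```

```bash
python3 look.py 15;  python3 - <<'E'
from h import *
plan([588.1,-349,64],-90,1,n=8,vmax=4)
E
```

```text
{'clock': np.float64(18.4), 'eef_pos': array([ 588.6, -349.1,   70.1]), 'tcp_rot': array([-89.1,  -0.5, -88.9]), 'contact_force': array([-0.2, -0.4, -2. ]), 'grip_width': np.float64(0.5), 'joints': array([ 13. ,  67.9,  41.5,  69.7, -46.6,  57.8, -28.8])}
now [ 588.7 -349.2   70.4] [-89.1  -0.5 -88.9] grip 0.505 t 18.45
[[-0.02, 0.64, -0.07, 1.1, 1.0]]
end [ 588.1 -349.    64. ]
```

View pics/w15.png

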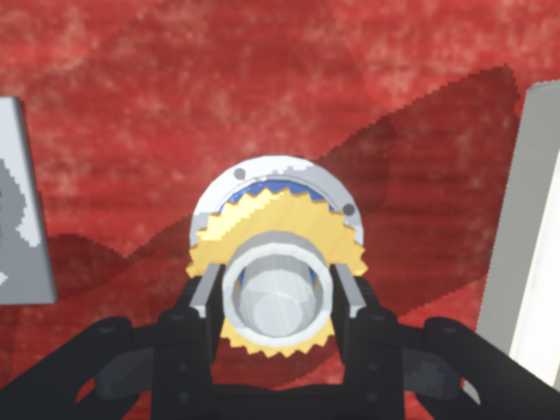

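Request:
step_arm --series '[[[0,0.4,0,0,1],[0,0.2,0,0,1],[0,0.1,0,0,1],[0,0.1,0,0,1]]]'

```text
clock: 18.95
eef_pos: [589.2, -349.5, 62.8]
tcp_rot: [-89.0, -0.5, -88.9]
contact_force: [-2.8, 1.5, 3.0]
grip_width: 0.5
```

Request:
step_arm --series '[[[0,0.1,0,0,1],[0,0,0,0,1]]]'

```text
clock: 19.2
eef_pos: [589.3, -349.6, 63.0]
tcp_rot: [-89.0, -0.5, -88.8]
contact_force: [-0.6, 0.2, -2.0]
grip_width: 0.502
```

Request:
step_arm --series '[[[0,0,0,0,-1],[0,0,0,0,-1],[0,0,0,0,-1],[0,-1,0,0,-1],[0,-3,0,0,-1]]]'

```text
clock: 19.82
eef_pos: [588.1, -349.0, 102.9]
tcp_rot: [-89.1, -0.5, -88.9]
contact_force: [-0.2, -1.5, -0.0]
grip_width: 0.998
```

```bash
python3 look.py 16
```

```text
{'clock': np.float64(19.82), 'eef_pos': array([ 588.1, -349. ,  102.9]), 'tcp_rot': array([-89.1,  -0.5, -88.8]), 'contact_force': array([-0.2, -1.5, -0.1]), 'grip_width': np.float64(1.0), 'joints': array([ 12.7,  65.6,  42.7,  68.9, -45.2,  60.8, -29.9])}
```

View pics/w16.png

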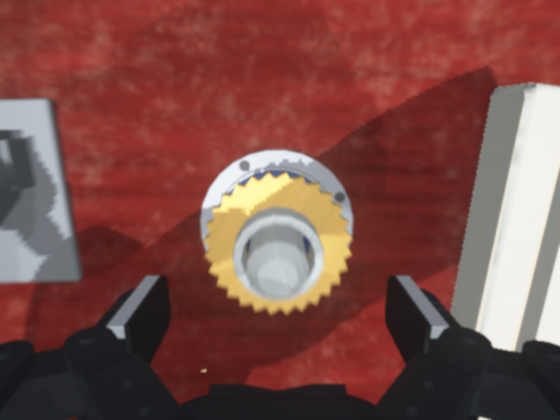

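```bash
python3 - <<'E'
from fit import *
c=calibration('wrist'); grab_frame('wrist')
for l in models.trace('wrist','cutter')[:2]:
    r=fill(l['region']); print(l['conf'],np.round(l['extent']))
    for z in (38,42,46,50): print(z,fit(c,r,CU+[(15,26,37),(9,37,45)],(587,-349),z0=z))
E
```

```text
0.58 [273. 239. 136. 138.]
38 (array([ 586.97377976, -348.76123699]), np.float64(571.7137254901961), np.float64(14208.0))
42 (array([ 588.36510328, -348.70786051]), np.float64(729.3686274509805), np.float64(14208.0))
46 (array([ 589.14516115, -348.80898952]), np.float64(1200.2156862745098), np.float64(14208.0))
50 (array([ 589.60661411, -348.78031349]), np.float64(1791.6235294117648), np.float64(14208.0))
```

Request:
step_arm --series '[[[0,-4,0,0,-1],[0,-4,0,0,-1],[-4,-2,-0.5,0,-1],[-5,0,-0.5,0,-1],[-5,0,-0.5,0,-1]]]'

```text
clock: 20.6
eef_pos: [567.2, -208.4, 204.7]
tcp_rot: [-89.0, -0.6, -89.1]
contact_force: [1.3, 0.2, 0.4]
grip_width: 0.997
```

```bash
python3 look.py 17 clamp_cap holder;  python3 - <<'E'
from h import *
plan([560,-171,200],-90,-1,n=8,vmax=5)
E
```

```text
{'clock': np.float64(20.6), 'eef_pos': array([ 567.2, -208.4,  204.7]), 'tcp_rot': array([-89. ,  -0.6, -89.1]), 'contact_force': array([1.3, 0.2, 0.4]), 'grip_width': np.float64(1.0), 'joints': array([ -3.3,  52.8,  47.6,  83.4, -42.2,  61.3, -36.2])}
clamp_cap [(array([228.6, 139. ]), 0.66, array([ 615.6, -164.3,    0. ]))]
holder []
now [ 568.1 -207.1  204.7] [-89.   -0.5 -88.9] grip 0.999 t 20.75
[[-3.63, 0.43, -0.74, 1.1, -1.0]]
end [ 560. -171.  200.]
```

View pics/w17.png

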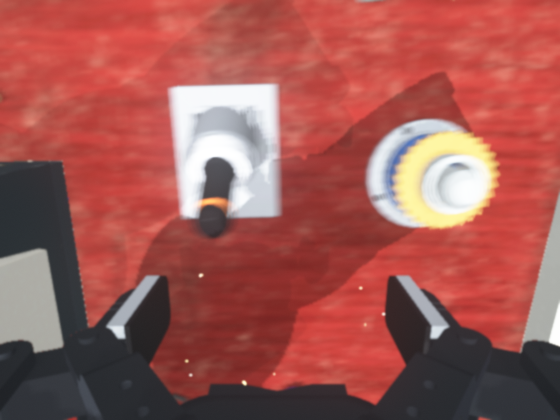

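Request:
step_arm --series '[[[-3.6,0.2,1,0.8,-1],[0,0,0,0,-1]]]'

```text
clock: 21.0
eef_pos: [577.5, -171.3, 202.3]
tcp_rot: [-89.0, -0.5, -89.8]
contact_force: [0.6, -0.8, -0.5]
grip_width: 1.001
```

```bash
cat > cap.py <<'E'
import sys; from fit import *
np.set_printoptions(precision=1,suppress=True)
VI=[]
def add(n,tag):
    c=calibration(n); f=grab_frame(n); cv2.imwrite(f'pics/{n}{tag}.png',f[:,:,::-1])
    for l in models.trace(n,'clamp_cap')[:2]:
        print(n,round(l['conf'],2),np.round(l['extent'],1))
        VI.append((n,c,l['region'].astype(float)))
def model(c,end,az,tilt):
    u=np.array([np.sin(tilt)*np.cos(az),np.sin(tilt)*np.sin(az),np.cos(tilt)])
    a=np.cross(u,[0,1,0]);a/=np.linalg.norm(a);b=np.cross(u,a)
    m=np.zeros((420,560),np.uint8)
    ring=lambda s,r: end+(s-102)*u+r*(np.outer(np.cos(th),a)+np.outer(np.sin(th),b))
    for (s0,r0,s1,r1) in [(34.5,22,42,22),(42,16,50,13),(50,13,102,13)]:
        pts=P2(c,np.r_[ring(s0,r0),ring(s1,r1)])
        cv2.fillConvexPoly(m,cv2.convexHull(np.round(pts*16).astype(np.int32)),255,cv2.LINE_AA,4)
    return m/255.
def cost(v,views,tiltfree):
    t=np.radians(v[4]) if tiltfree else np.radians(30)
    return sum(np.abs(model(c,v[:3],np.radians(v[3]),t)-r).sum()/r.sum() for n,c,r in views)
def solve(views,x0=(566,-171,104,182),tiltfree=True):
    x0=list(x0)+([30] if tiltfree else [])
    sx=np.array([x0]+[[x0[j]+(6 if j==i else 0) for j in range(len(x0))] for i in range(len(x0))],float)
    s=minimize(cost,x0,args=(views,tiltfree),method='Nelder-Mead',options=dict(initial_simplex=sx,xatol=.05,fatol=1e-4,maxiter=600))
    return s.x,s.fun
E
python3 - <<'E'
from cap import *
st(); add('wrist','_c1'); add('scene','_c1')
# keep views near expected
V=[]
for n,c,r in VI:
    p=P2(c,np.array([[575,-171,90.]]))[0]; ys,xs=np.nonzero(r); d=np.hypot(xs.mean()-p[0],ys.mean()-p[1]); print(n,d)
    if d<40: V.append((n,c,r))
for vs in ([V[0]],V): print([v[0] for v in vs],solve(vs),solve(vs,tiltfree=False))
E
```

```text
{'clock': np.float64(21.0), 'eef_pos': array([ 577.5, -171.3,  202.3]), 'tcp_rot': array([-89. ,  -0.5, -89.8]), 'contact_force': array([ 0.6, -0.8, -0.5]), 'grip_width': np.float64(1.0), 'joints': array([ -7.3,  53.1,  48.2,  84. , -42.9,  61.1, -39.9])}
wrist 0.89 [274.3 202.2  56.8 104.5]
scene 0.76 [323.9 208.5  28.1  32. ]
scene 0.65 [208.4 315.5  46.2  43.6]
wrist 23.710124342332353
scene 6.983589301813634
scene 157.17482754978585
['wrist'] (array([ 565.3, -169.1,  104.1,  182.6,   34.4]), np.float64(0.06763455092080906)) (array([ 569.1, -168.9,  112. ,  182.6]), np.float64(0.0688917088524113))
['wrist', 'scene'] (array([ 566.9, -169.4,  102.2,  183.9,   32. ]), np.float64(0.17414149100086496)) (array([ 568.1, -169.3,  103.2,  183.8]), np.float64(0.1928572196818471))
```

```bash
ls pics | tail -5
```

```text
w7.png
w8.png
w9.png
wrist0.png
wrist_c1.png
```

View pics/wrist_c1.png

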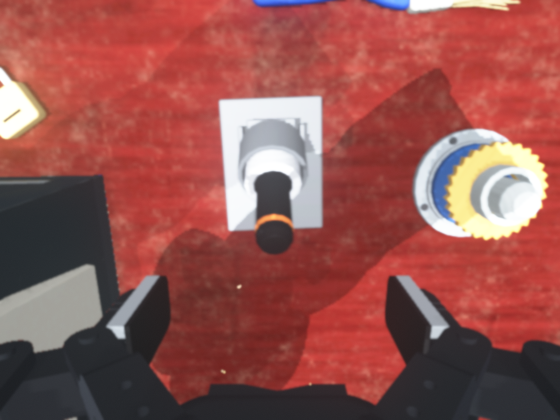

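View pics/scene_c1.png

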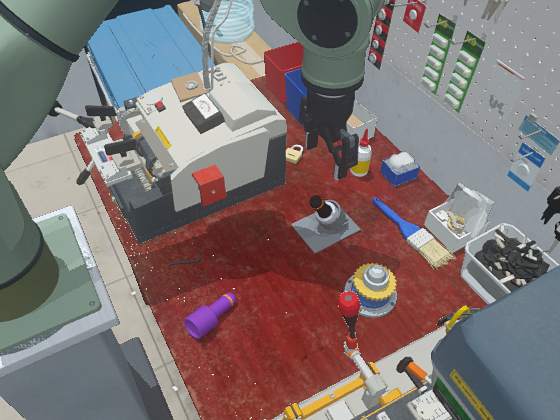

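```bash
python3 - <<'E'
from h import *
plan([580,-168.6,130],-87,-1,n=8,vmax=3.5)
E
```

```text
now [ 576.5 -174.6  203. ] [-89.   -0.6 -90. ] grip 0.997 t 21.2
[[-0.32, 3.48, 0.1, -3.0, -1.0], [-0.32, 3.48, 0.13, -0.0, -1.0], [-0.03, 0.33, 0.01, -0.0, -1.0]]
end [ 580.  -168.6  130. ]
```

Request:
step_arm --series '[[[-0.6,2,0.3,-3,-1],[0,3,0,0,-1],[0,1.5,0,0,-1],[0,0,0,0,-1]]]'

```text
clock: 21.7
eef_pos: [580.3, -172.8, 137.0]
tcp_rot: [-89.0, -0.8, -87.2]
contact_force: [1.1, -0.0, 0.1]
grip_width: 0.995
```

```bash
python3 - <<'E'
from cap import *
st(); add('wrist','_c2')
V=VI[:1]
print(solve(V),solve(V,tiltfree=False))
from h import plan
plan([580,-168.6,75],-87,-1,n=8,vmax=3.5)
E
```

```text
{'clock': np.float64(21.7), 'eef_pos': array([ 580.3, -172.8,  137. ]), 'tcp_rot': array([-89. ,  -0.8, -87.2]), 'contact_force': array([ 1.1, -0. ,  0.1]), 'grip_width': np.float64(1.0), 'joints': array([ -5.9,  57.5,  44.1,  87.3, -46.6,  53.4, -34.2])}
wrist 0.84 [269.9 233.7  70.2 138. ]
(array([ 564.1, -169.1,  104.5,  183.1,   36.3]), np.float64(0.07146388525111007)) (array([ 569.3, -168.7,  112.9,  182.4]), np.float64(0.07224292957862898))
now [ 580.7 -172.8  138. ] [-88.9  -0.8 -87.2] grip 1.002 t 21.8
[[-0.28, 3.49, -0.1, -0.2, -1.0], [-0.23, 2.81, -0.07, -0.0, -1.0]]
end [ 580.  -168.6   75. ]
```

View pics/wrist_c2.png

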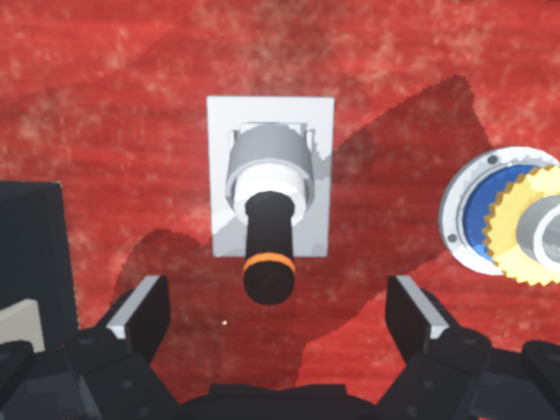

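Request:
step_arm --series '[[[-0.3,2.5,0,0,-1],[-0.1,2.2,0,0,-1],[0,0.8,0,0,-1],[0,0,0,0,-1]]]'

```text
clock: 22.3
eef_pos: [583.5, -170.5, 85.8]
tcp_rot: [-88.6, -0.9, -87.2]
contact_force: [0.5, 0.4, 0.9]
grip_width: 0.997
```

```bash
python3 look.py 20; python3 - <<'E'
from h import *
plan([580,-168.6,69.5],-87,-1,n=8,vmax=3.5)
E
```

```text
{'clock': np.float64(22.3), 'eef_pos': array([ 583.5, -170.5,   85.8]), 'tcp_rot': array([-88.6,  -0.9, -87.2]), 'contact_force': array([0.5, 0.4, 0.9]), 'grip_width': np.float64(1.0), 'joints': array([ -5.1,  61.2,  41. ,  89.1, -50.4,  47.6, -31.5])}
now [ 583.6 -170.6   86.2] [-88.6  -0.9 -87.2] grip 0.999 t 22.35
[[-0.24, 1.65, -0.39, -0.2, -1.0]]
end [ 580.  -168.6   69.5]
```

View pics/w20.png

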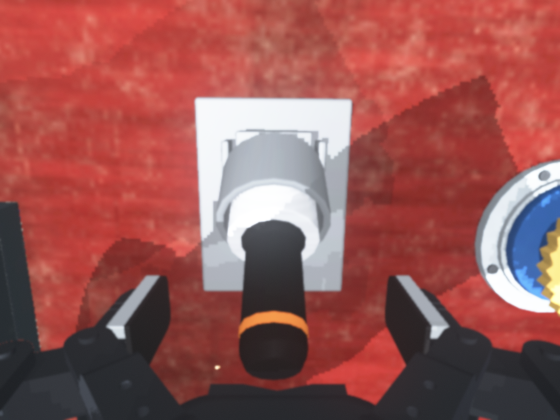

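Request:
step_arm --series '[[[-0.2,1,-0.3,0,-1],[0,0.5,-0.05,0,-1],[0,0,0,0,-1]]]'

```text
clock: 22.72
eef_pos: [580.6, -169.0, 71.3]
tcp_rot: [-88.5, -0.9, -87.2]
contact_force: [0.8, 0.1, -0.4]
grip_width: 0.995
```

```bash
python3 - <<'E'
from h import *
plan([580,-168.6,69.5],-87,-1,n=8,vmax=3.5)
E
```

```text
now [ 580.6 -169.    71.3] [-88.5  -0.9 -87.2] grip 0.995 t 22.73
[[-0.05, 0.18, -0.06, -0.2, -1.0]]
end [ 580.  -168.6   69.5]
```

Request:
step_arm --series '[[[0,0.1,0,0,0.1],[0,0,0,0,0.2],[0,0,0,0,0.2]]]'

```text
clock: 23.1
eef_pos: [580.8, -169.1, 70.6]
tcp_rot: [-88.4, -1.0, -87.2]
contact_force: [0.3, -0.6, 0.6]
grip_width: 0.405
```

```bash
python3 look.py 21
```

```text
{'clock': np.float64(23.1), 'eef_pos': array([ 580.8, -169.2,   70.6]), 'tcp_rot': array([-88.4,  -0.9, -87.2]), 'contact_force': array([ 0.3, -0.6,  0.6]), 'grip_width': np.float64(0.4), 'joints': array([ -4.8,  62.1,  39.8,  90.3, -51.8,  45.4, -30.2])}
```

View pics/w21.png

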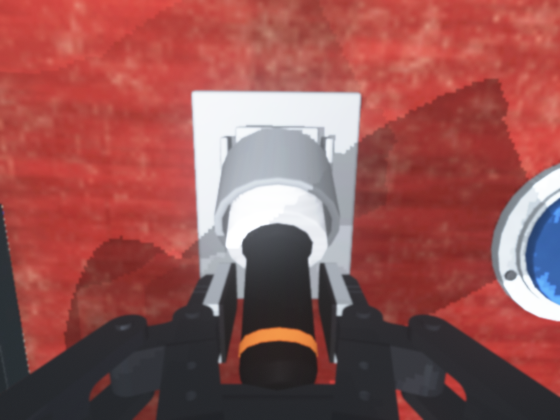

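Request:
step_arm --series '[[[0,0,0,0,0.35],[0,0,0,0,1],[0,0,0,0,1],[0,0,0,0,1]]]'

```text
clock: 23.65
eef_pos: [580.9, -169.0, 70.9]
tcp_rot: [-88.4, -0.9, -87.1]
contact_force: [-0.9, 0.7, 1.3]
grip_width: 0.288
```

```bash
python3 look.py 22; python3 - <<'E'
from h import *
o=bot.get_obs(); u=np.array([-.499,-.026,.866]); R=Ro.from_euler('xyz',o['tcp_rot'],degrees=True).as_matrix()
print('u in tool',R.T@u, o['eef_pos'],o['contact_force'])
E
```

```text
{'clock': np.float64(23.65), 'eef_pos': array([ 580.9, -169. ,   70.8]), 'tcp_rot': array([-88.4,  -0.9, -87.1]), 'contact_force': array([-0.9,  0.7,  1.3]), 'grip_width': np.float64(0.29), 'joints': array([ -4.8,  62. ,  39.8,  90.3, -51.7,  45.4, -30.2])}
u in tool [ 0.015279   -0.87920854 -0.47580658] [ 580.87038986 -169.01010164   70.80725854] [-0.28995557  0.91725477  1.094308  ]
```

View pics/w22.png

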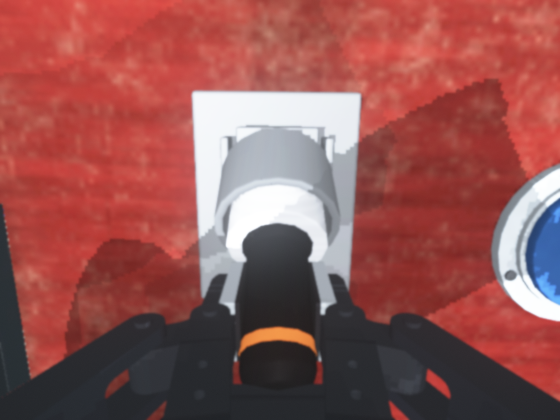

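Request:
step_arm --series '[[[0,-0.5,-0.29,0,1],[0,-0.5,-0.29,0,1],[0,-0.5,-0.29,0,1]]]'

```text
clock: 24.08
eef_pos: [571.1, -169.3, 86.2]
tcp_rot: [-88.4, -0.9, -87.1]
contact_force: [0.0, 0.1, -0.9]
grip_width: 0.291
```

```bash
python3 - <<'E'
from h import *
o=bot.get_obs(); d=o['eef_pos']-[580.9,-169,70.8]; print(d, d/np.linalg.norm(d))
E
python3 look.py 23
```

```text
[-9.76081213 -0.2879145  15.37517039] [-0.53589418 -0.01580726  0.84413717]
{'clock': np.float64(24.08), 'eef_pos': array([ 571.1, -169.3,   86.2]), 'tcp_rot': array([-88.5,  -0.9, -87.1]), 'contact_force': array([ 0. ,  0.1, -0.9]), 'grip_width': np.float64(0.29), 'joints': array([ -5.1,  60.2,  40.3,  92. , -51.1,  45.7, -29.7])}
```

View pics/w23.png

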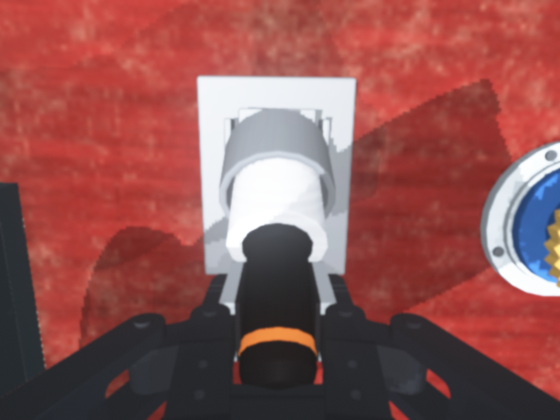

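Request:
step_arm --series '[[[0,-0.7,-0.36,0,1],[0,-0.7,-0.36,0,1],[0,-0.7,-0.36,0,1],[0,-0.7,-0.36,0,1],[0,-0.7,-0.36,0,1]]]'

```text
clock: 24.75
eef_pos: [550.5, -169.9, 123.7]
tcp_rot: [-88.4, -1.0, -87.2]
contact_force: [-0.0, 0.1, -1.4]
grip_width: 0.289
```

```bash
python3 - <<'E'
from h import *
o=bot.get_obs(); d=o['eef_pos']-[580.9,-169,70.8]; print(d, d/np.linalg.norm(d),o['contact_force'])
E
python3 look.py 24
```

```text
[-30.40210206  -0.88014744  52.88220893] [-0.49835557 -0.0144275   0.86685268] [-0.02038369  0.05339836 -1.36800258]
{'clock': np.float64(24.75), 'eef_pos': array([ 550.5, -169.9,  123.7]), 'tcp_rot': array([-88.4,  -0.9, -87.2]), 'contact_force': array([-0. ,  0.1, -1.4]), 'grip_width': np.float64(0.29), 'joints': array([ -5.9,  56. ,  42.1,  95. , -49. ,  47. , -29.3])}
```

View pics/w24.png

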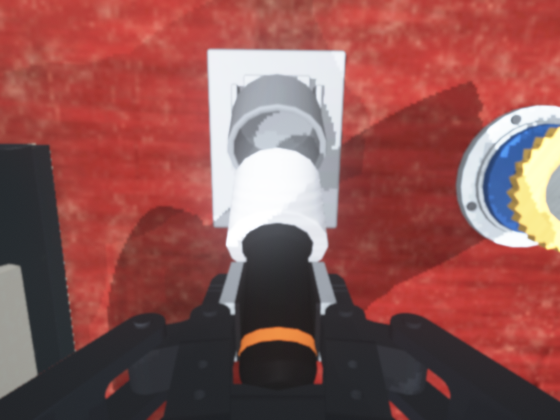

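Request:
step_arm --series '[[[0,-2.5,0,0,1],[0,-3,0,0,1],[1.5,-1.5,0,0,1],[3.5,0,0,0,1],[3.5,0,0,0,1]]]'

```text
clock: 25.42
eef_pos: [552.9, -253.3, 198.8]
tcp_rot: [-88.4, -0.9, -87.0]
contact_force: [0.1, 0.9, -2.2]
grip_width: 0.29
```

```bash
python3 - <<'E'
from h import *
st();plan([545,-349,185],-87,1,n=8,vmax=4)
E
```

```text
{'clock': np.float64(25.42), 'eef_pos': array([ 552.94, -253.26,  198.81]), 'tcp_rot': array([-88.4 ,  -0.9 , -86.95]), 'contact_force': array([ 0.1 ,  0.87, -2.22]), 'grip_width': np.float64(0.29), 'joints': array([  1.71,  52.82,  46.02,  83.75, -42.01,  59.46, -29.86])}
now [ 552.9 -253.3  198.8] [-88.4  -0.9 -87. ] grip 0.29 t 25.43
[[3.91, 0.62, -0.55, 0.0, 1.0], [3.91, 0.61, -0.55, 0.0, 1.0], [1.68, 0.26, -0.24, 0.0, 1.0]]
end [ 545. -349.  185.]
```

Request:
step_arm --series '[[[3.5,0.4,-0.5,0,1],[3.2,0.4,-0.5,0,1],[1.2,0.2,-0.3,0,1],[0,0,0,0,1]]]'

```text
clock: 25.92
eef_pos: [543.3, -337.0, 189.5]
tcp_rot: [-88.4, -0.9, -87.1]
contact_force: [0.9, -0.5, -2.1]
grip_width: 0.292
```

```bash
cat > held.py <<'E'
import sys; from cap import *
import cap
st(); add('wrist',sys.argv[1]); add('scene',sys.argv[1])
E
python3 held.py _h1
```

```text
{'clock': np.float64(25.92), 'eef_pos': array([ 543.3, -337. ,  189.5]), 'tcp_rot': array([-88.4,  -0.9, -87.1]), 'contact_force': array([ 0.9, -0.5, -2.1]), 'grip_width': np.float64(0.29), 'joints': array([ 11. ,  55.6,  44.7,  77. , -41.5,  62. , -25.6])}
wrist 0.77 [279.2 269.5  98.9 238.3]
wrist 0.67 [160.4 412.6   8.5  14.9]
scene 0.85 [208.6 316.4  49.4  46.1]
scene 0.8 [366.9 240.9  35.5  39.9]
```

View pics/wrist_h1.png

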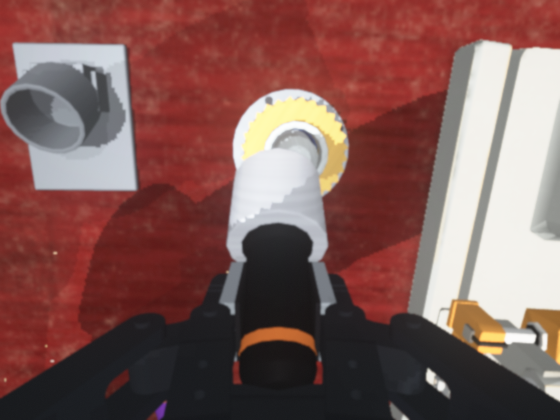

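View pics/scene_h1.png

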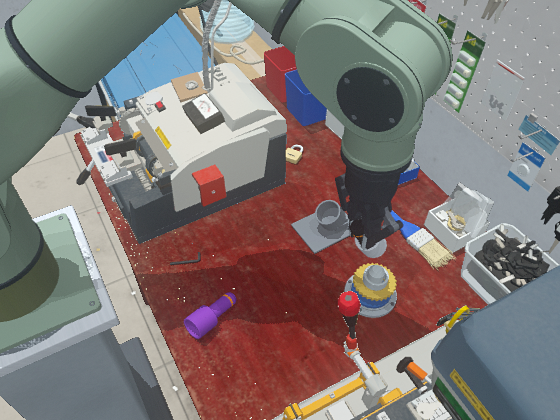

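```bash
cat > ov.py <<'E'
import sys; from fit import *
# overlay cap model given tool-frame tilt
def capmodel(tilt,sg,lat=0.015):
    o=bot.get_obs(); R=Ro.from_euler('xyz',o['tcp_rot'],degrees=True).as_matrix()
    G=o['eef_pos']-11*R[:,1]
    h=R[:,2]*-1; h=h-h[2]*np.array([0,0,1]); h/=np.linalg.norm(h)  # lean dir
    l=np.cross([0,0,1],h)
    t=np.radians(tilt); u=np.array([0,0,np.cos(t)])+np.sin(t)*h
    return G,u,l,h,G-sg*u
def draw(img,c,tilt,sg,col):
    G,u,l,h,C=capmodel(tilt,sg); b=np.cross(u,l)
    for s,r in[(0,22),(42,22),(42,16),(102,13)]:
        P=C+s*u+r*(np.outer(np.cos(th),l)+np.outer(np.sin(th),b))
        cv2.polylines(img,[np.round(P2(c,P)).astype(np.int32)],True,col,1)
if __name__=='__main__':
    tag=sys.argv[1]; G,u,l,h,C=capmodel(float(sys.argv[2]),float(sys.argv[3])); print('G',G,'u',u,'C',C)
    for n in('wrist','scene'):
        im=cv2.imread(f'pics/{n}{tag}.png'); draw(im,calibration(n),float(sys.argv[2]),float(sys.argv[3]),(0,255,0))
        im=im[100:420,180:380] if n=='wrist' else im[180:290,320:430]
        cv2.imwrite(f'pics/ov_{n}{tag}_{sys.argv[2]}.png',cv2.resize(im,None,fx=2.2 if n=='wrist' else 5,fy=2.2 if n=='wrist' else 5))
E
python3 ov.py _h1 30 77
```

```text
G [ 543.82964764 -335.52784928  200.77984872] u [-0.49927696 -0.02687966  0.8660254 ] C [ 582.27397363 -333.45811529  134.09589263]
```

View pics/ov_wrist_h1_30.png

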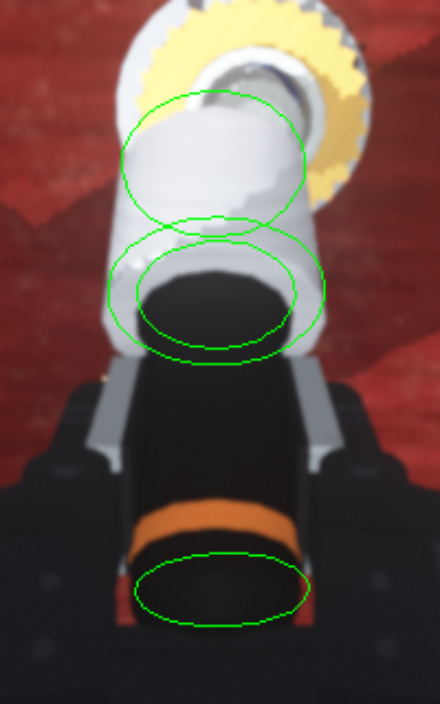

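View pics/ov_scene_h1_30.png

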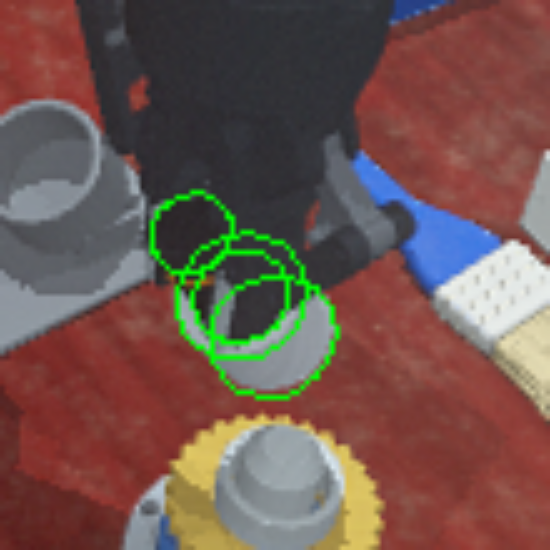

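```bash
python3 - <<'E'
from h import *
plan([547,-352.1,163],-87,1,n=8,vmax=3)
E
```

```text
now [ 544.1 -335.7  189.8] [-88.4  -0.9 -86.9] grip 0.29 t 26.12
[[1.53, 2.58, 0.12, 0.1, 1.0], [0.08, 0.13, 0.0, 0.0, 1.0]]
end [ 547.  -352.1  163. ]
```

Request:
step_arm --series '[[[1.3,1,0.1,0,1],[0.3,1,0.1,0,1],[0,0.5,0,0,1],[0,0,0,0,1]]]'

```text
clock: 26.62
eef_pos: [548.5, -351.7, 162.8]
tcp_rot: [-88.4, -0.9, -86.9]
contact_force: [-0.2, 0.5, -1.3]
grip_width: 0.288
```

```bash
python3 held.py _h2; python3 ov.py _h2 30 77; python3 - <<'E'
from h import *
plan([547,-352.1,145],-87,1,n=8,vmax=3)
E
```

```text
{'clock': np.float64(26.62), 'eef_pos': array([ 548.5, -351.7,  162.8]), 'tcp_rot': array([-88.4,  -0.9, -86.9]), 'contact_force': array([-0.2,  0.5, -1.2]), 'grip_width': np.float64(0.29), 'joints': array([ 12.8,  58.3,  43.4,  75.6, -42.7,  60.6, -24.5])}
wrist 0.59 [278.7 271.6  99.4 239.9]
scene 0.83 [372.2 253.6  39.7  35.3]
scene 0.76 [209.1 316.9  48.8  43.9]
G [ 548.37840715 -351.69742491  174.66396272] u [-0.49923193 -0.02770343  0.8660254 ] C [ 586.81926577 -349.56426093  107.98000663]
now [ 548.7 -351.9  163.7] [-88.4  -0.9 -86.8] grip 0.291 t 26.82
[[-0.01, 1.86, -0.22, 0.2, 1.0]]
end [ 547.1 -352.1  145. ]
```

View pics/wrist_h2.png

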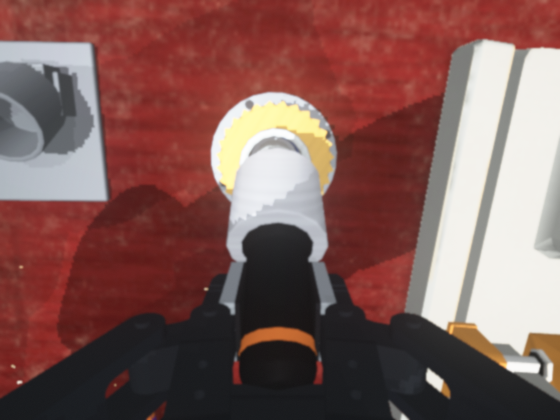

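View pics/ov_scene_h2_30.png

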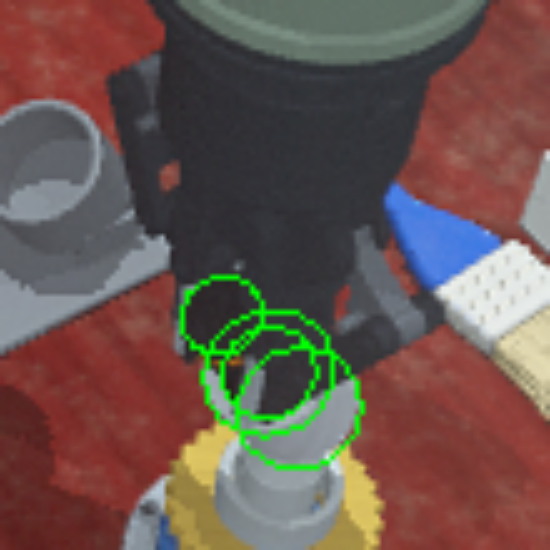

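Request:
step_arm --series '[[[-0.1,1,-0.1,0,1],[0,0.8,-0.1,0,1],[0,0.2,0,0,1],[0,0,0,0,1]]]'

```text
clock: 27.32
eef_pos: [547.1, -351.0, 142.2]
tcp_rot: [-88.4, -0.9, -86.8]
contact_force: [0.3, 0.8, -1.5]
grip_width: 0.287
```

```bash
python3 held.py _h3; python3 ov.py _h3 30 77; python3 - <<'E'
from h import *
plan([547,-351.1,141],-87,1,n=8,vmax=3)
E
```

```text
{'clock': np.float64(27.32), 'eef_pos': array([ 547.1, -351. ,  142.2]), 'tcp_rot': array([-88.3,  -0.9, -86.8]), 'contact_force': array([ 0.3,  0.8, -1.6]), 'grip_width': np.float64(0.29), 'joints': array([ 13. ,  59.5,  42.5,  77.2, -43.8,  58.1, -23.3])}
wrist 0.78 [279.2 268.9  99.7 240.9]
scene 0.93 [371.  261.7  36.3  36.6]
scene 0.69 [208.8 315.4  49.   45.9]
G [ 546.94906928 -350.88157449  153.54826297] u [-0.49922624 -0.02780586  0.8660254 ] C [ 585.3894894  -348.74052304   86.86430688]
now [ 547.3 -351.   142.6] [-88.3  -0.9 -86.8] grip 0.294 t 27.52
[[0.0, 0.15, -0.03, 0.2, 1.0]]
end [ 547.  -351.1  141. ]
```

View pics/ov_scene_h3_30.png

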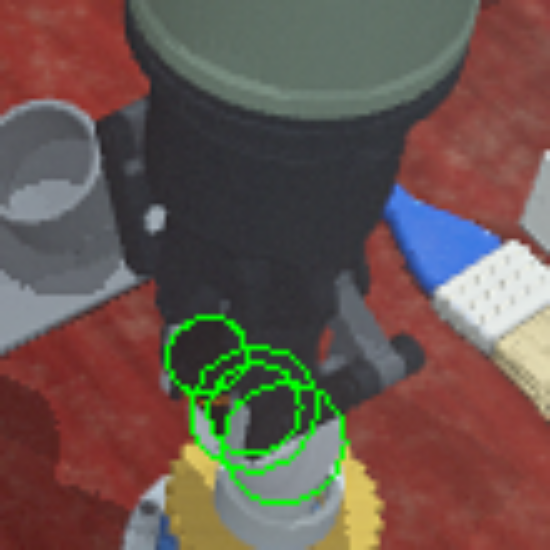

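View pics/ov_wrist_h3_30.png

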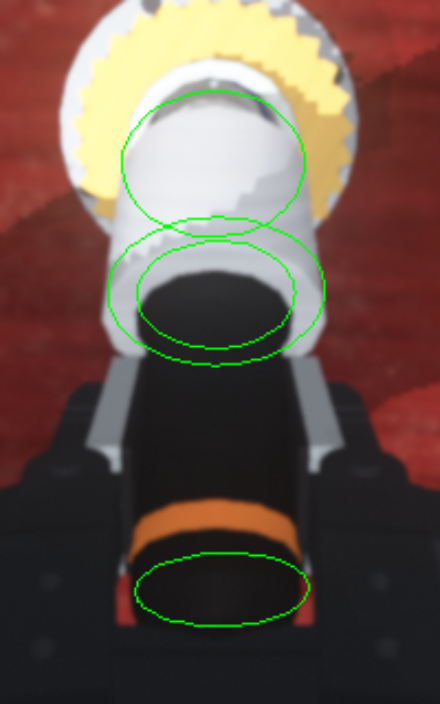

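Request:
step_arm --series '[[[0,0.2,0.2,0,1],[0,0,0.4,0,1],[0,0,0.4,0,1]]]'

```text
clock: 27.9
eef_pos: [556.9, -350.8, 140.9]
tcp_rot: [-88.4, -0.9, -86.9]
contact_force: [-14.7, 1.1, 5.0]
grip_width: 0.286
```

Request:
step_arm --series '[[[0,-0.05,0.4,0,1],[0,-0.05,0.4,0,1]]]'

```text
clock: 28.15
eef_pos: [562.2, -350.7, 142.0]
tcp_rot: [-88.8, -0.8, -87.0]
contact_force: [-11.7, 2.5, 4.1]
grip_width: 0.288
```

```bash
python3 held.py _h4; python3 ov.py _h4 25 77
```

```text
{'clock': np.float64(28.15), 'eef_pos': array([ 562.2, -350.7,  142. ]), 'tcp_rot': array([-88.8,  -0.8, -87. ]), 'contact_force': array([-11.7,   2.5,   4.1]), 'grip_width': np.float64(0.29), 'joints': array([ 12.7,  60.8,  43. ,  73.5, -43.3,  60.5, -25.9])}
wrist 0.88 [278.5 272.6 101.7 225.9]
scene 0.87 [374.6 259.5  32.2  38. ]
scene 0.84 [209.8 315.5  49.4  48.3]
G [ 562.07630674 -350.5707023   153.02300286] u [-0.4220179  -0.02251865  0.90630779] C [ 594.57168481 -348.83676614   83.23730326]
```

View pics/ov_wrist_h4_25.png

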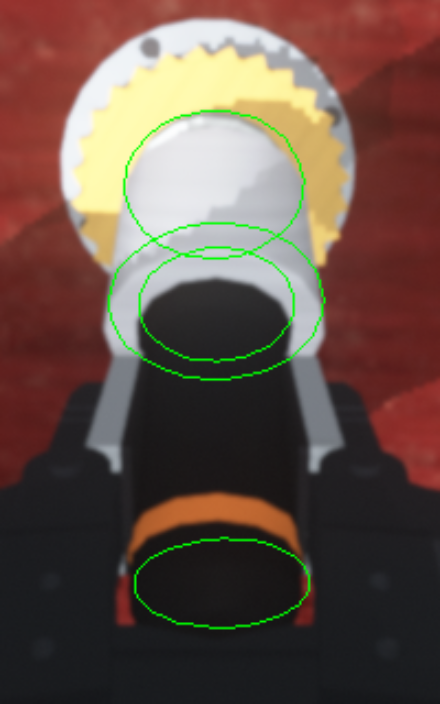

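View pics/ov_scene_h4_25.png

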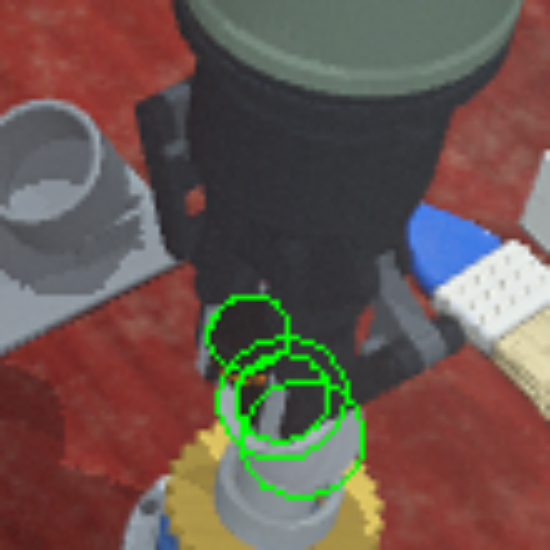

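Request:
step_arm --series '[[[0,-0.05,0.45,0,1],[0,0,0.45,0,1],[0,0,0.45,0,1]]]'

```text
clock: 28.72
eef_pos: [572.1, -350.7, 143.0]
tcp_rot: [-89.3, -0.7, -87.1]
contact_force: [-8.6, 1.1, 5.4]
grip_width: 0.288
```

```bash
python3 held.py _h5; python3 ov.py _h5 15 77
```

```text
{'clock': np.float64(28.72), 'eef_pos': array([ 572.1, -350.7,  142.9]), 'tcp_rot': array([-89.3,  -0.7, -87.1]), 'contact_force': array([-8.6,  1.1,  5.4]), 'grip_width': np.float64(0.29), 'joints': array([ 12.7,  61.7,  43.5,  70.5, -42.9,  62.6, -27.9])}
wrist 0.67 [276.3 280.6  99.4 218.6]
scene 0.96 [206.6 316.3  47.6  47.8]
scene 0.62 [378.5 257.4  26.3  47.8]
G [ 571.98611275 -350.58181487  153.95986784] u [-0.25848743 -0.01309755  0.96592583] C [ 591.88964499 -349.57330356   79.58357921]
```

View pics/ov_wrist_h5_15.png

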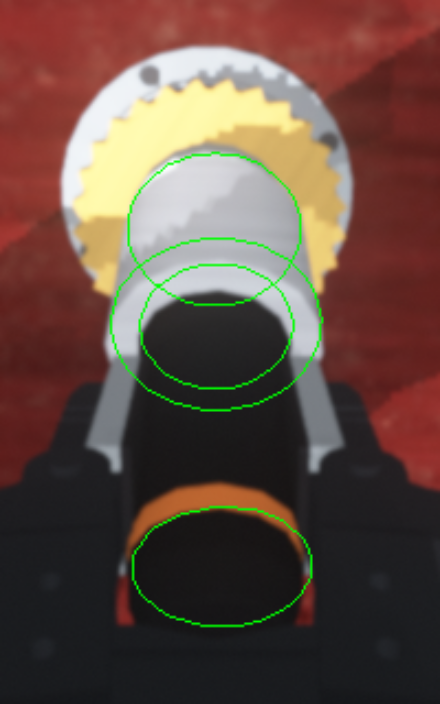

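View pics/ov_scene_h5_15.png

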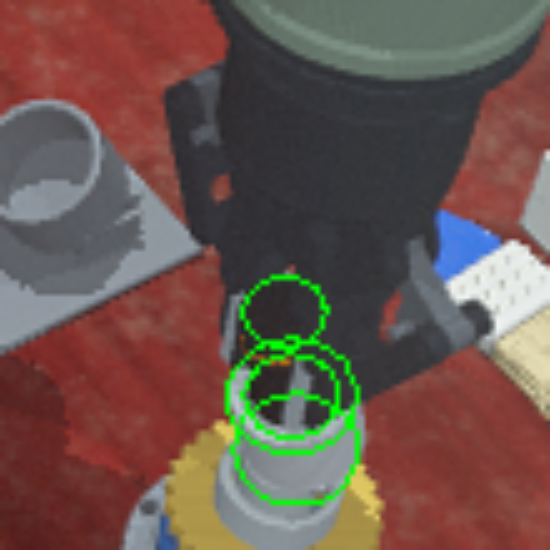

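Request:
step_arm --series '[[[0,0,0.45,0,1],[0,0.05,0.45,0,1],[0,0.05,0.45,0,1]]]'

```text
clock: 29.3
eef_pos: [582.6, -350.7, 142.7]
tcp_rot: [-89.7, -0.7, -87.2]
contact_force: [-8.9, 2.0, 6.5]
grip_width: 0.29
```

```bash
python3 held.py _h6; python3 ov.py _h6 8 77
```

```text
{'clock': np.float64(29.3), 'eef_pos': array([ 582.6, -350.7,  142.7]), 'tcp_rot': array([-89.7,  -0.7, -87.2]), 'contact_force': array([-8.8,  2. ,  6.5]), 'grip_width': np.float64(0.29), 'joints': array([ 12.7,  62.7,  43.8,  67.5, -42.5,  64.6, -29.8])}
wrist 0.77 [278.5 289.7  94.6 201. ]
scene 0.81 [208.4 316.1  52.   46.7]
scene 0.67 [378.1 256.9  28.1  49.5]
G [ 582.51296757 -350.63021374  153.69272048] u [-0.1390113  -0.00670891  0.99026807] C [ 593.21683796 -350.11362763   77.44207919]
```

View pics/ov_wrist_h6_8.png

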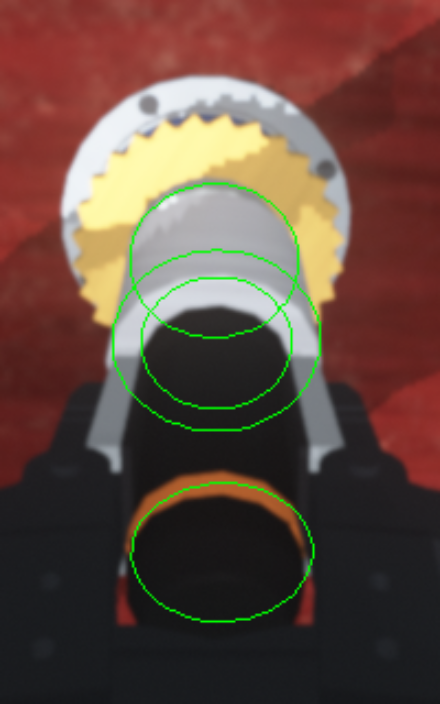

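View pics/ov_scene_h6_8.png

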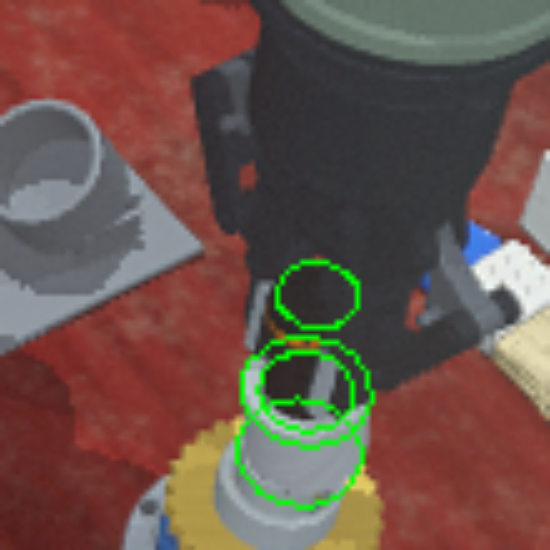

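Request:
step_arm --series '[[[0,0.05,0.45,0,1],[0,0.05,0.45,0,1],[0,0,0.3,0,1]]]'

```text
clock: 29.88
eef_pos: [591.4, -350.7, 141.8]
tcp_rot: [-90.2, -0.6, -87.4]
contact_force: [-10.0, 1.3, -0.6]
grip_width: 0.29
```

```bash
python3 held.py _h7; python3 ov.py _h7 0 77
```

```text
{'clock': np.float64(29.88), 'eef_pos': array([ 591.5, -350.7,  141.8]), 'tcp_rot': array([-90.2,  -0.6, -87.4]), 'contact_force': array([-10. ,   1.3,  -0.6]), 'grip_width': np.float64(0.29), 'joints': array([ 12.7,  63.7,  44.1,  64.8, -42.3,  66.4, -31.6])}
wrist 0.64 [277.4 296.2  96.4 185.9]
wrist 0.37 [ 51.2 176.5 102.4 164.6]
scene 0.97 [381.  254.8  25.7  53.1]
scene 0.95 [208.8 316.5  51.4  47. ]
G [ 591.62262962 -350.54643702  152.71514924] u [0. 0. 1.] C [ 591.62262962 -350.54643702   75.71514924]
```

View pics/ov_wrist_h7_0.png

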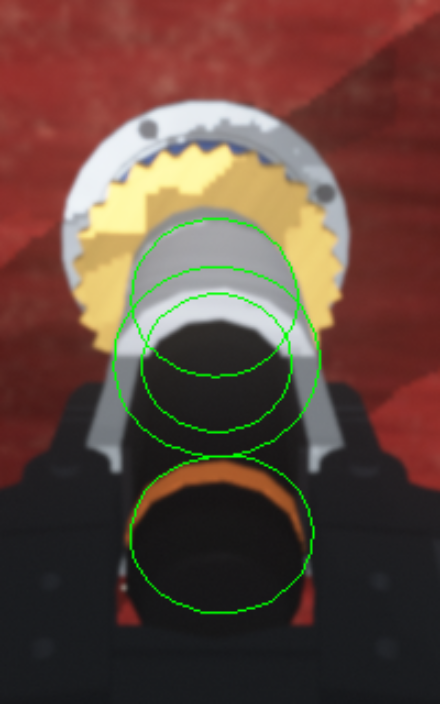

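View pics/ov_scene_h7_0.png

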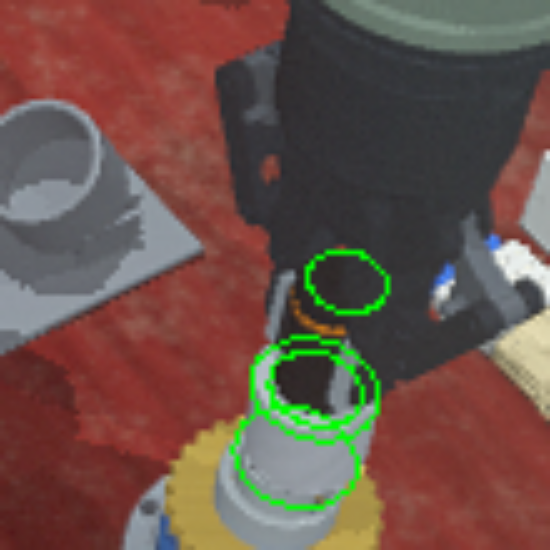

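Request:
step_arm --series '[[[0,0,0.4,0,1],[0,0.1,0.3,0,1],[0,0.1,0,0,1]]]'

```text
clock: 30.45
eef_pos: [596.3, -350.8, 140.1]
tcp_rot: [-90.5, -0.5, -87.5]
contact_force: [-3.9, 3.3, 11.7]
grip_width: 0.287
```

```bash
python3 - <<'E'
from cap import *
st(); add('scene','_h8')
for n,c,r in VI:
    p=P2(c,np.array([[588,-349,100.]]))[0]; ys,xs=np.nonzero(r)
    if np.hypot(xs.mean()-p[0],ys.mean()-p[1])<40:
        im=cv2.imread('pics/scene_h8.png')[180:300,320:440]; cv2.imwrite('pics/s8.png',cv2.resize(im,None,fx=5,fy=5,interpolation=cv2.INTER_CUBIC))
E
```

```text
{'clock': np.float64(30.45), 'eef_pos': array([ 596.3, -350.8,  140.1]), 'tcp_rot': array([-90.5,  -0.5, -87.5]), 'contact_force': array([-3.9,  3.3, 11.7]), 'grip_width': np.float64(0.29), 'joints': array([ 12.8,  64.4,  44.3,  63.2, -42.1,  67.4, -32.6])}
scene 0.97 [381.1 255.   26.1  53.6]
scene 0.84 [209.  316.6  48.6  47.9]
```

View pics/s8.png

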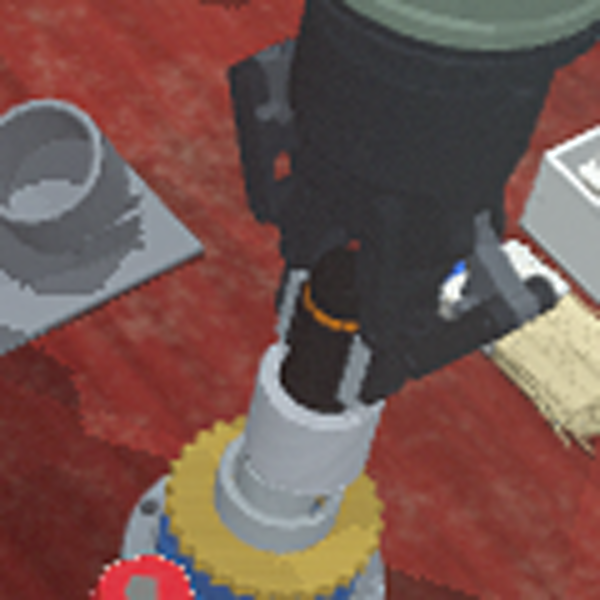

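```bash
python3 - <<'E'
from h import *
for P in([587.2,-348.7,68],[587.2,-348.7,75],[587.2,-348.7,117],[587.2,-348.7,177]):
    p=proj('scene',P)[0]; print((p-[320,180])*5)
E
```

```text
[276.57764215 468.05443242]
[279.72459122 457.10634816]
[299.41541614 388.6029164 ]
[330.19339679 281.52780371]
```

```bash
python3 - <<'E'
from cap import *
add('scene','_h9')
n,c,r=VI[0]
np.savez('h9.npz',r=r)
im=cv2.imread('pics/scene_h9.png'); 
cs,_=cv2.findContours(r.astype(np.uint8),cv2.RETR_EXTERNAL,cv2.CHAIN_APPROX_NONE)
big=cv2.resize(im[200:310,330:430],None,fx=6,fy=6,interpolation=cv2.INTER_CUBIC)
for k in cs: cv2.polylines(big,[((k-[330,200])*6+3).astype(np.int32)],True,(0,0,255),1)
def ring(P,s,rad): return P2(c,P+np.array([0,0,s])+rad*np.c_[np.cos(th),np.sin(th),0*th])
def dr(P,col):
    for s,rad in((0,22),(42,22)): cv2.polylines(big,[np.round((ring(P,s,rad)-[330,200])*6+3).astype(np.int32)],True,col,1)
dr(np.array([587.2,-348.7,75.]),(0,255,0)); dr(np.array([596,-348.7,84.]),(255,255,0))
for s,rad in((42,40),(68,23),(50,40)): cv2.polylines(big,[np.round((ring(np.array([587.2,-348.7,0]),s,rad)-[330,200])*6+3).astype(np.int32)],True,(255,0,255),1)
cv2.imwrite('pics/b9.png',big)
E
```

```text
scene 0.92 [209.1 315.8  50.4  49.8]
scene 0.9 [382.6 253.5  28.1  54.8]
```

View pics/b9.png

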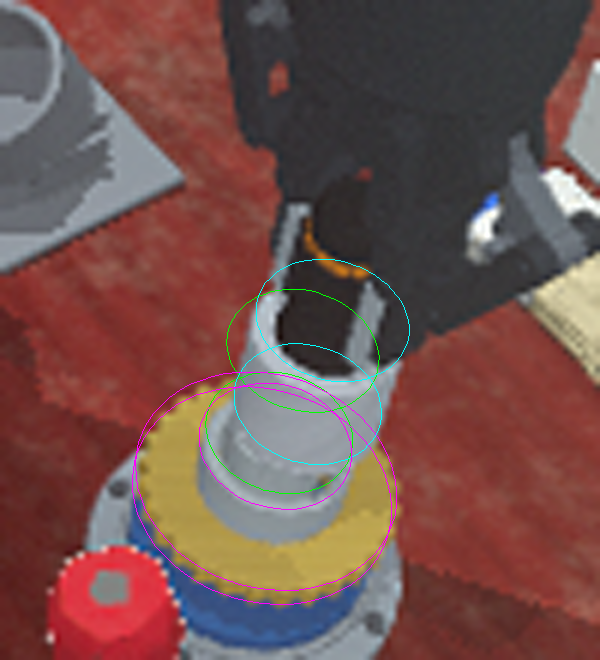

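Request:
step_arm --series '[[[0,-0.2,-0.1,0,1],[0,-0.05,-0.4,0,1],[0,0,-0.1,0,1],[0,0,0,0,1]]]'

```text
clock: 31.15
eef_pos: [590.4, -350.9, 142.7]
tcp_rot: [-90.5, -0.5, -87.5]
contact_force: [0.3, 0.7, -1.9]
grip_width: 0.287
```

```bash
cat > sc.py <<'E'
import sys; from fit import *
tag=sys.argv[1]; x,y,z=map(float,sys.argv[2:5])
st(); c=calibration('scene'); im=grab_frame('scene')[:,:,::-1]
big=cv2.resize(np.ascontiguousarray(im[200:310,330:430]),None,fx=6,fy=6,interpolation=cv2.INTER_CUBIC)
def dr(P,L,col):
    for s,rad in L:
        q=P2(c,np.array(P)+np.array([0,0,s])+rad*np.c_[np.cos(th),np.sin(th),0*th])
        cv2.polylines(big,[np.round((q-[330,200])*6+3+[3,9]).astype(np.int32)],True,col,1)
dr((x,y,z),[(0,22),(42,22),(102,13)],(255,255,0)); dr((587.2,-348.7,0),[(68,23),(50,40)],(255,0,255))
w=grab_frame('wrist')[:,:,::-1]; w=np.ascontiguousarray(w[100:420,170:390])
w=cv2.resize(w,(454,660)); cv2.imwrite(f'pics/{tag}.png',cv2.resize(np.hstack([big,w]),None,fx=.75,fy=.75,interpolation=cv2.INTER_AREA))
E
python3 sc.py k1 589 -349 84
```

```text
{'clock': np.float64(31.15), 'eef_pos': array([ 590.38, -350.91,  142.74]), 'tcp_rot': array([-90.5 ,  -0.55, -87.46]), 'contact_force': array([ 0.29,  0.73, -1.95]), 'grip_width': np.float64(0.29), 'joints': array([ 12.76,  63.75,  44.25,  64.54, -42.04,  66.85, -31.84])}
```

View pics/k1.png

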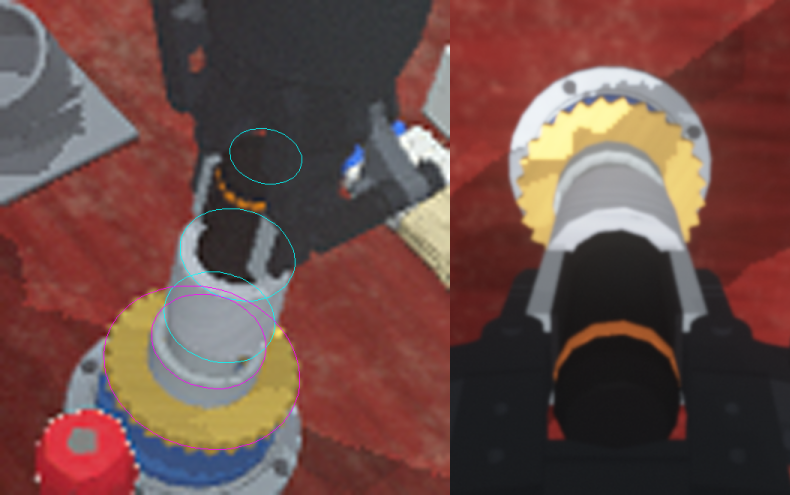

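Request:
step_arm --series '[[[0,0.3,0,0,1],[0,0.3,0,0,1],[0,0,0,0,1]]]'

```text
clock: 31.62
eef_pos: [590.4, -350.8, 135.9]
tcp_rot: [-90.5, -0.5, -87.4]
contact_force: [0.7, -0.1, -2.1]
grip_width: 0.285
```

```bash
python3 sc.py k2 588 -349 75
```

```text
{'clock': np.float64(31.62), 'eef_pos': array([ 590.4 , -350.83,  135.95]), 'tcp_rot': array([-90.52,  -0.53, -87.45]), 'contact_force': array([ 0.71, -0.05, -2.1 ]), 'grip_width': np.float64(0.28), 'joints': array([ 12.77,  64.19,  44.04,  64.87, -42.3 ,  66.18, -31.61])}
```

View pics/k2.png

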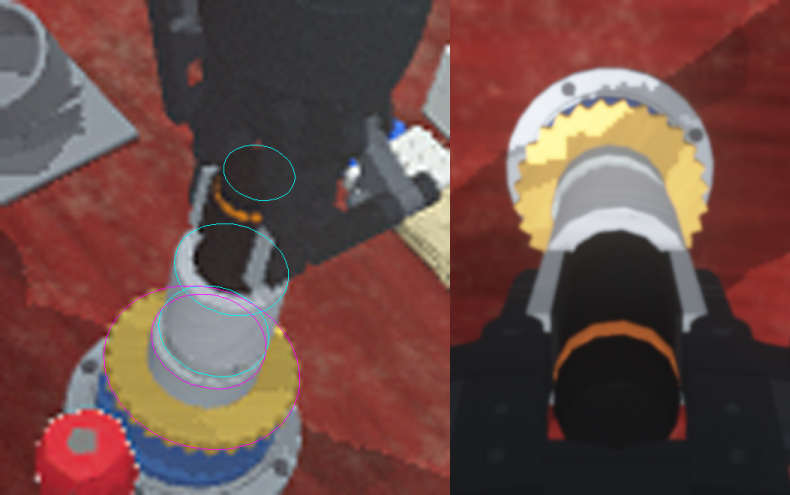

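Request:
step_arm --series '[[[0,0.25,0,0,1],[0,0.2,0,0,1],[0,0,0,0,1]]]'

```text
clock: 32.1
eef_pos: [590.2, -350.8, 131.5]
tcp_rot: [-90.5, -0.5, -87.5]
contact_force: [-0.9, 1.8, -0.7]
grip_width: 0.286
```

Request:
step_arm --series '[[[0,0.2,0,0,1],[0,0.15,0,0,1]]]'

```text
clock: 32.35
eef_pos: [590.2, -350.8, 127.9]
tcp_rot: [-90.5, -0.5, -87.5]
contact_force: [-0.1, -0.1, -0.5]
grip_width: 0.287
```

```bash
python3 sc.py k3 588 -349 69
```

```text
{'clock': np.float64(32.35), 'eef_pos': array([ 590.18, -350.84,  127.88]), 'tcp_rot': array([-90.52,  -0.52, -87.45]), 'contact_force': array([-0.15, -0.08, -0.54]), 'grip_width': np.float64(0.29), 'joints': array([ 12.79,  64.7 ,  43.78,  65.31, -42.63,  65.34, -31.31])}
```

View pics/k3.png

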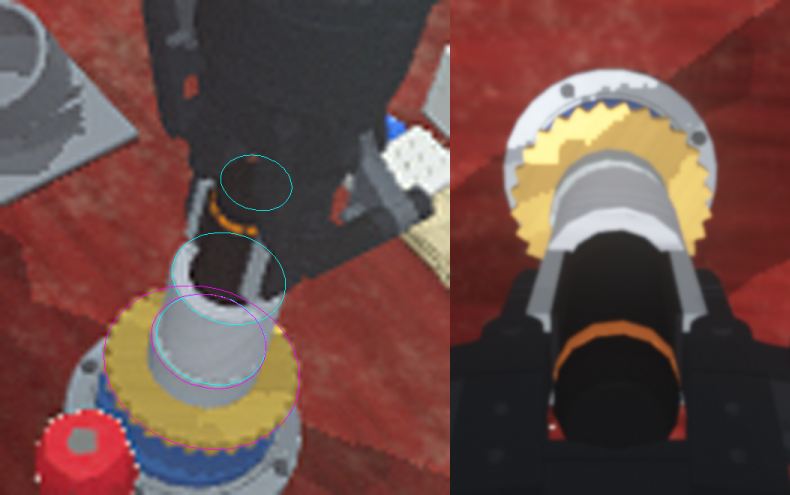

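Request:
step_arm --series '[[[0,0.12,0,0,1],[0,0.1,0,0,1]]]'

```text
clock: 32.7
eef_pos: [590.2, -350.9, 125.6]
tcp_rot: [-90.5, -0.5, -87.5]
contact_force: [-0.4, -0.0, -0.6]
grip_width: 0.286
```

Request:
step_arm --series '[[[0,0.12,0,0,1],[0,0.1,0,0,1]]]'

```text
clock: 32.95
eef_pos: [590.6, -351.1, 124.8]
tcp_rot: [-90.4, -0.6, -87.4]
contact_force: [-2.4, 4.2, 16.6]
grip_width: 0.286
```

Request:
step_arm --series '[[[0,0.05,0,0,1],[0,0,0,0,0.2],[0,0,0,0,0],[0,0,0,0,-0.6]]]'

```text
clock: 33.45
eef_pos: [590.9, -351.3, 125.1]
tcp_rot: [-90.4, -0.6, -87.4]
contact_force: [1.2, -0.6, 0.5]
grip_width: 0.698
```

```bash
python3 sc.py k4 588 -349 68
```

```text
{'clock': np.float64(33.45), 'eef_pos': array([ 590.89, -351.34,  125.1 ]), 'tcp_rot': array([-90.38,  -0.62, -87.42]), 'contact_force': array([ 1.24, -0.6 ,  0.51]), 'grip_width': np.float64(0.7), 'joints': array([ 12.8 ,  64.87,  43.67,  65.46, -42.81,  64.87, -31.14])}
```

View pics/k4.png

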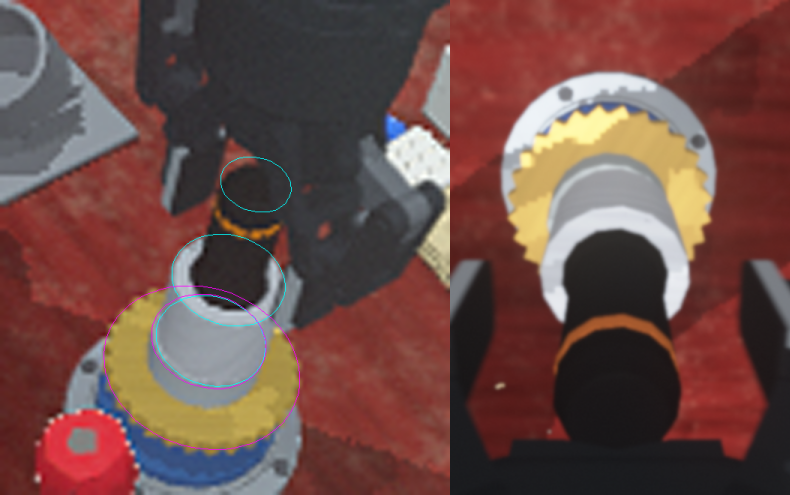

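Request:
step_arm --series '[[[0,0,0,0,-1],[0,0,0,0,-1],[0,-2,0,0,-1],[0,-4,0,0,-1],[0,-4,0,0,-1]]]'

```text
clock: 34.17
eef_pos: [590.8, -349.8, 228.4]
tcp_rot: [-90.5, -0.6, -87.4]
contact_force: [1.1, 0.3, -0.4]
grip_width: 1.001
```

Request:
step_arm --series '[[[0,-4,0,0,-1],[0,-3,-1,0,-1],[-2,0,-4,0,-1],[-2,0,-4,0,-1],[0,0,0,0,-1]]]'

```text
clock: 34.8
eef_pos: [496.0, -313.7, 311.1]
tcp_rot: [-90.1, -1.0, -87.5]
contact_force: [1.5, -0.3, 0.1]
grip_width: 1.004
```

```bash
python3 sc.py k5 587.2 -348.7 68; python3 - <<'E'
from cap import *
def m2(c,v):
    end=np.array([v[0],v[1],68+102.]); u=np.array([np.sin(np.radians(v[2])),np.sin(np.radians(v[3])),1]);u/=np.linalg.norm(u)
    a=np.cross(u,[0,1,0]);a/=np.linalg.norm(a);b=np.cross(u,a); m=np.zeros((420,560),np.uint8); o=np.array([v[0],v[1],v[4]])
    ring=lambda s,r:o+s*u+r*(np.outer(np.cos(th),a)+np.outer(np.sin(th),b))
    for s0,r0,s1,r1 in[(0,22,42,22),(42,16,50,13),(50,13,102,13)]:
        cv2.fillConvexPoly(m,cv2.convexHull(np.round(P2(c,np.r_[ring(s0,r0),ring(s1,r1)])*16).astype(np.int32)),255,cv2.LINE_AA,4)
    return m/255.
for n in('scene','wrist','top'): add(n,'_f')
V=[]
for n,c,r in VI:
    p=P2(c,np.array([[587,-349,120.]]))[0]; ys,xs=np.nonzero(r)
    if np.hypot(xs.mean()-p[0],ys.mean()-p[1])<50: V.append((n,c,r))
x0=[587,-349,0,0,68]
for vs in [[v] for v in V]+[V]:
    sx=np.array([x0]+[[x0[j]+(4 if j==i else 0) for j in range(5)] for i in range(5)],float)
    s=minimize(lambda v:sum(np.abs(m2(c,v)-r).sum()/r.sum() for n,c,r in vs),x0,method='Nelder-Mead',options=dict(initial_simplex=sx,maxiter=500,xatol=.05,fatol=1e-4))
    print([v[0] for v in vs],s.x,s.fun)
# holder now
for n in('scene','wrist'):
    for l in models.tip_of(n,'holder')[:2]: print(n,l['conf'],onz(n,l['location'],0))
E
```

```text
{'clock': np.float64(34.8), 'eef_pos': array([ 496.02, -313.67,  311.11]), 'tcp_rot': array([-90.09,  -1.02, -87.49]), 'contact_force': array([ 1.5 , -0.3 ,  0.13]), 'grip_width': np.float64(1.0), 'joints': array([  7.47,  45.17,  50.37,  76.53, -34.03,  73.16, -29.01])}
scene 0.92 [378.2 260.4  29.1  53.3]
scene 0.7 [209.3 316.1  51.5  49.5]
wrist 0.9 [221.9 320.2  46.9  86.4]
wrist 0.82 [321.4  89.4  56.   53.6]
top 0.69 [338.5 329.4  25.8  26.1]
['scene'] [ 597.5 -343.9   -2.7   -1.7   52.8] 0.06106328710345926
['wrist'] [ 588.3 -351.8   -0.4    0.9   61.7] 0.02421543029744535
['scene', 'wrist'] [ 588.9 -351.4   -1.2    0.6   63.5] 0.1550215520201585
scene 0.58 [ 602.8 -167.3    0. ]
wrist 0.81 [ 604.2 -165.6    0. ]
```

View pics/k5.png

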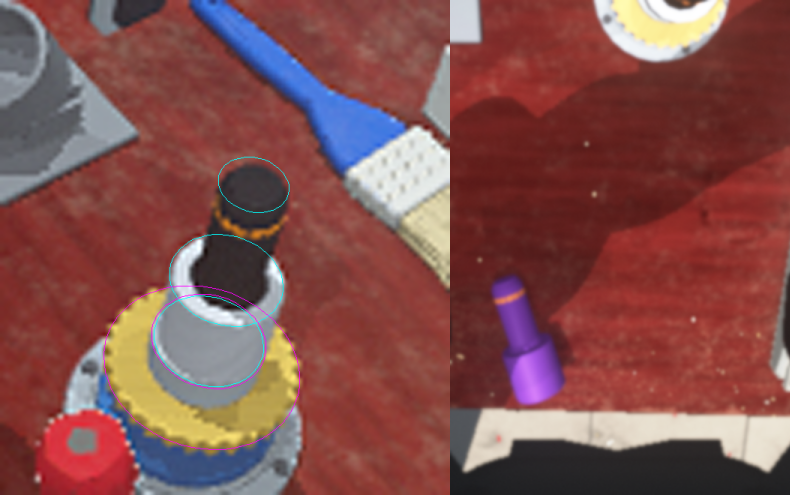

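View pics/scene_f.png

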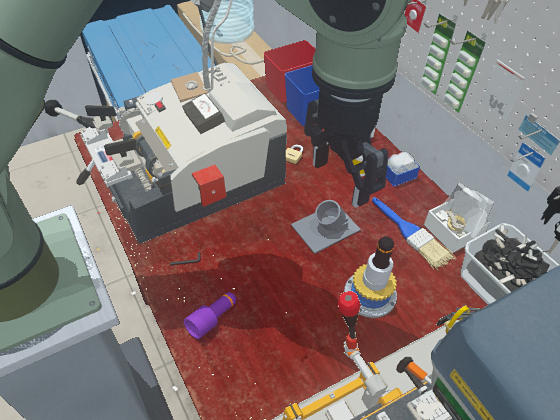

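```bash
python3 - <<'E'
from cap import *
def m2(c,v,z):
    u=np.array([np.sin(np.radians(v[2])),np.sin(np.radians(v[3])),1]);u/=np.linalg.norm(u)
    a=np.cross(u,[0,1,0]);a/=np.linalg.norm(a);b=np.cross(u,a); m=np.zeros((420,560),np.uint8); o=np.array([v[0],v[1],z])
    ring=lambda s,r:o+s*u+r*(np.outer(np.cos(th),a)+np.outer(np.sin(th),b))
    for s0,r0,s1,r1 in[(0,22,42,22),(42,16,50,13),(50,13,102,13)]:
        cv2.fillConvexPoly(m,cv2.convexHull(np.round(P2(c,np.r_[ring(s0,r0),ring(s1,r1)])*16).astype(np.int32)),255,cv2.LINE_AA,4)
    return m/255.
st()
for n in('scene','wrist'): add(n,'_g')
for n,c,r in VI:
    p=P2(c,np.array([[587,-349,120.]]))[0]; ys,xs=np.nonzero(r)
    if np.hypot(xs.mean()-p[0],ys.mean()-p[1])>50: continue
    for z in(64,68,72,76):
        x0=[587,-349,0,0]
        sx=np.array([x0]+[[x0[j]+(4 if j==i else 0) for j in range(4)] for i in range(4)],float)
        s=minimize(lambda v:np.abs(m2(c,v,z)-r).sum()/r.sum(),x0,method='Nelder-Mead',options=dict(initial_simplex=sx,maxiter=400,xatol=.05,fatol=1e-4))
        print(n,z,s.x,s.fun)
im=cv2.imread('pics/wrist_g.png'); cv2.imwrite('pics/g2.png',cv2.resize(im[20:200,200:420],None,fx=3,fy=3,interpolation=cv2.INTER_CUBIC))
E
```

```text
{'clock': np.float64(35.3), 'eef_pos': array([ 498.2, -314.7,  308.8]), 'tcp_rot': array([-90.2,  -1.1, -87.4]), 'contact_force': array([0.6, 0.1, 0.2]), 'grip_width': np.float64(1.0), 'joints': array([  7.6,  45.5,  50.2,  76.2, -34.1,  73.2, -29. ])}
scene 0.68 [378.9 262.4  30.1  53.7]
scene 0.55 [208.2 316.2  52.7  47.5]
wrist 0.94 [221.9 320.6  44.   84.9]
wrist 0.85 [321.7  87.2  54.6  53.5]
scene 64 [ 592.2 -347.8   -3.7   -3.4] 0.07531577047997112
scene 68 [ 590.4 -349.5   -4.1   -3.7] 0.08020369702073057
scene 72 [ 588.3 -351.5   -4.6   -4. ] 0.08587353141665664
scene 76 [ 586.1 -353.1   -4.6   -4.1] 0.09055294919603833
wrist 64 [ 588.  -351.4   -0.3    0.9] 0.03736833576405769
wrist 68 [ 588.1 -350.9   -0.5    1.1] 0.047875888067275635
wrist 72 [ 587.9 -350.8   -0.7    1.5] 0.06184786224189545
wrist 76 [ 587.  -352.3   -0.5    5. ] 0.09386689865158762
```

View pics/g2.png

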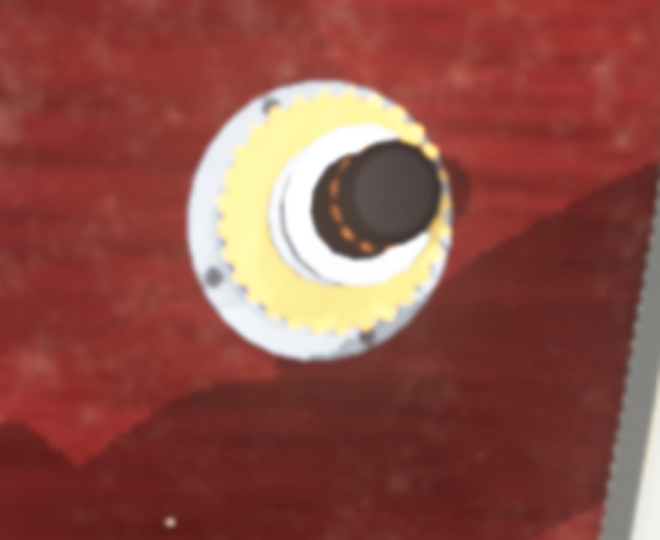

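```bash
python3 -c "
from h import *
st(); print(bot.sign_off())"
```

```text
{'clock': np.float64(35.5), 'eef_pos': array([ 498.16, -314.57,  308.89]), 'tcp_rot': array([-90.18,  -1.06, -87.38]), 'contact_force': array([-0.13,  0.04,  0.14]), 'grip_width': np.float64(1.0), 'joints': array([  7.57,  45.51,  50.25,  76.2 , -34.09,  73.15, -29.04])}
the job is handed in; nothing more can be done
None
```

I stacked the blue flange, the cutter and the clamp cap on the post and handed the job in at about 35.5 s. My last checks show all three seated.

**How it went:** I lowered the flange and then the cutter over the post. The cap came out along the 30° slope of its holder. The moves cannot tilt the tool, so I hooked the cap's socket over the post tip and righted it by turning it in the grip, with about 15 N of side force. I then recentred it, lowered it onto the cutter until it touched at about 17 N, and let go.

**Last checks:**
- **Cap:** the close wrist view puts it within about 2.5 mm of the axis. It leans about 1° and its rim is at or just below the expected 68 mm above the desk.
- **Scene camera:** it disagrees, reading about 3 mm off in x and 4 to 6° of lean. Its overlay was visibly shifted against the cutter and its fit was worse, so I trusted the wrist view. If the scene camera is right, the lean would be over the 0.06 rad (3.4°) limit.
- **Cap height:** it was not measured independently. It rests on the touch-down force and the fit.
- **Holder:** it is upright. The measured shift is about 4 to 8 mm, within the 30 mm limit and partly measurement error.
- **Bystanders:** I steered clear of the oil bottle, brush, padlock and purple look-alike. I did not measure their positions again at the end.
- **Gripper:** it is open and well clear of everything.

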